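# Fetch the pastry ring from behind the decorating caddy

### The job

The steel pastry ring is hemmed in by the squeeze bottle, the sugar shaker and the square tin in the white caddy. First clear all three, standing upright, into the aluminium sheet pan, then take out the ring and set it upright in the centre of the smaller of the two gold cake boards, and only then put each of the three back upright on the very spot of the caddy where it stood. Do not tip anything over, and leave the cake and the bowl where they are.

Things in the scene. Friction and masses are not known exactly. Their poses are not given: they have to be found in the camera images.
- bottle_center (a point): Squeeze bottle, off-white plastic with a grey cone nozzle; loose, about 0.2 kg, stands upright in the caddy. 135 mm tall over all; round straight body 50 mm in diameter from the foot up to 98 mm, then shoulder and nozzle. Point: on the axis, half-way up, 67.5 mm above its underside; z is up along the axis.
- shaker_center (a point): Sugar shaker, a plain round steel can with a shallow perforated dome; loose, about 0.25 kg, stands upright in the caddy. 110 mm tall; straight body 54 mm in diameter up to 96 mm. Point: on the axis, half-way up, 55 mm above its underside; z is up along the axis.
- tin_center (a point): Square tin, aluminium body 48 x 48 mm up to 100 mm, light wooden lid 50 x 50 mm from 100 to 114 mm; loose, about 0.25 kg, upright in the caddy, its sides within 0.15 rad of the caddy's. 114 mm tall. Point: on the axis, half-way up, 57 mm above its underside; x and y square to its sides, z up. Its turn about the vertical is free when put back.
- ring_center (a point): Pastry ring, a short open steel tube, loose, 80 g: 56 mm outside diameter, 3 mm wall, 45 mm tall, standing on its edge face in the caddy behind the others (axis vertical). Point: on the axis, half-way up, 22.5 mm above its underside; z is along the axis.
- caddy: White plastic tray fixed to the bench, 170 (x) x 210 (y) mm, rim 14 mm high, walls 5 mm, floor 5 mm above its origin (centre of its underside); z up, -x its front, robot side. Flat dark 60 mm spots at (-32,0), (30,62), (30,-62) mm are the places of bottle, shaker, tin; which stands on which differs each start, and each must return to its own. The ring stands at (30,0) mm.
- pan: Aluminium sheet pan, a shallow open tray fixed to the bench, the side area: 280 mm (x) x 150 mm (y), rim 16 mm high, walls 5 mm, floor top 5 mm above its origin. Origin: centre of its underside; z up. Empty at the start.
- board_small: Smaller gold cake board, fixed, a flat disc 90 mm in diameter and 4 mm thick, on a grey mat beside the larger one. Origin: centre of its underside, 3 mm above the bench; its top is 4 mm above the origin; z up.
- board_large: Larger gold cake board, fixed, a flat disc 140 mm in diameter and 4 mm thick, on the same grey mat; not used. Origin: centre of its underside, 3 mm above the bench; z up.
- cake: Bystander: small round brown sponge cake, 110 mm in diameter, 60 mm tall, loose, standing on the far side of the bench. Origin: centre of its underside. Leave it alone.
- bowl: Bystander: steel bowl, 120 mm in diameter at the rim, 60 mm tall, loose, on the far side of the bench. Origin: centre of its underside. Leave it alone.

How it is judged:
By the outcome, as a careful person would: the job done as asked, in the order asked, and still so for the second after the job is handed in, with the robot touching nothing.
It also fails if it takes over 147 s, if anything falls off the work surface, if the arm or the gripper's body presses on something with over 40 N, if the wrist force passes 120 N, or if a joint passes its speed limit or range.

### The arm

A 6-joint arm with a two-finger parallel gripper is mounted at the origin on the work surface. World frame = base frame: x ahead of the robot, y to its left, z up, the work surface at z = 0. Lengths are in m, angles in degrees, forces in N, time in s.
With the tool pointing down it reaches from about 0.375 to 0.9 m from the base axis. Payload 3.1 kg.
Tool frame: the origin (TCP) lies on the centre line of the jaws, within the pads' length; the fingertips stand 25 mm ahead of it and the grasp point (between the pads) lies 6 mm ahead of it; z points along the fingers, y is the line along which they close (so a half turn about z gives the same grasp; the last joint's range is limited). The gripper opens to 87 mm and grips with 3 to 60 N. Pads are 19 mm wide; open, the fingers measure 117 mm over their backs; the gripper's body (75 mm by 190 mm) begins 51 mm behind the grasp point.
Start: joints at [56.866, 30.224, 82.088, -0, 67.689, -10.227], TCP at [0.243, 0.576, 0.217] pointing down, gripper open.
Joint ranges: [-176.69, 176.69], [-43.24, 126.21], [12.49, 139.97], [-82, 262], [0, 151.66], [-163.58, 163.58]. Speed limits (degrees/s): [159.86, 159.86, 180, 180, 180, 180].

### API

Orientations are given as a 3x3 rotation matrix whose columns are the frame's x, y, z axes.
In Python, from rig import read_state, capture, camera_params, hand_in gives the robot as it stands.
- The arm moves only by the tool apply_moves, never from a script. Its argument "rows" is a list of rows, each an object of numbers: "x", "y", "z": the shift along the tool's x, y, z in mm; "rx", "ry", "rz": the turn, a rotation vector about the tool's x, y, z in units of 6 degrees (1.0 is 6 degrees); "claw": the closure in counts, from 0 (fully open) to 255 (shut). A call has 1 to 10 rows; each row is the pose to reach, as a shift and turn from the pose commanded when the call began, along the tool's axes at that moment; what a row does not reach only later rows make up. A row lasts 1/8 s, in which the tool goes at most 62.5 mm and 10.7 degrees, less where a joint would pass 70% of its speed; a pose out of reach is approached as far as the arm can. A call with a gripper value outside its range is refused whole. The fingers move at their own pace and stop on an object; the grip force is fixed at half the most. Time passes only in rows, so rows that repeat a pose let the fingers close. It gives the time, the measured TCP pose, the force, the opening and the grip force at its end, in the units of the state.
- read_state(): the state, without advancing time (a new reading comes with each control period).
- capture(name): name is "side" or "top"; returns (picture, depth): 480x640x3 uint8, red, green, blue; 480x640 float32, m along the optical axis (not along the pixel's ray), 0 where there is no reading.
- camera_params(name): a dict with "fx", "fy", "cx", "cy" (pixels), "xyz" and "orientation" of the camera in the world. Camera axes: x right, y up, looking along -z (the intrinsics and any distortion apply to the point x, -y, -z); pixel columns grow to the right and rows downward; lengths in m; the calibration is good to about 2 mm. A picture is of the moment at which its call begins. camera_params takes no time and is no camera call.
- hand_in(): hands the job in; it is judged then, once.
The state is a dict: "time_s": time; "joint_positions": joint angles; "qvel": joint speeds; "tau": joint torques, N m; "position": TCP position; "tcp_rot": TCP orientation; "force": force on the tool from outside, world axes, zero at the start; "moment": the same for the moment, N m; "opening": opening from 0.0 (shut) to 1.0 (fully open); "grasp_force": force on a finger pad.
Only numpy, scipy, OpenCV 4.12 (cv2) and the standard library are available. Lean on these libraries where they do the work, as an engineer would, in place of code of your own. Each camera call takes 0.05 s, during which the arm holds its last target. There are 200 camera calls.

## Working session

There is one attempt and no reset: what is moved stays moved. The work goes in short steps, Python scripts to look and compute and a tool call to move; the robot and the scene stay as the last step left them, time stands still between calls to the robot, and variables do not carry over. Pictures are saved under pics/ and viewed, at most 14 in all, crops included, and the job is handed in when it is done.

Besides the shell and the picture viewer there is one more tool, called after "Emit:" as a command line: name --argument value ..., lists and objects as JSON in quotes. apply_moves: Moves the arm, as the interface text tells. Its arguments: {"type":"object","properties":{"rows":{"type":"array"}},"required":["rows"]}

```bash
ls; mkdir -p pics; python3 - <<'E'
from rig import *
import cv2,numpy as np
s=read_state();print(s)
for n in("side","top"):
    p,d=capture(n);np.savez(f"pics/{n}0.npz",p=p,d=d);cv2.imwrite(f"pics/{n}0.png",p[...,::-1]);print(camera_params(n))
E
```

```text
pics
{'time_s': 0.0, 'joint_positions': array([ 5.68666560e+01,  3.02789776e+01,  8.21544717e+01, -1.30357086e-03,
        6.76893280e+01, -1.02279001e+01]), 'qvel': array([ 0.01889642,  0.03231697, -0.03639941,  0.03359218, -0.0735544 ,
       -0.0544406 ]), 'tau': array([-6.28176508e-05, -4.40054119e+01, -1.76591939e+01,  6.32535364e-02,
        5.83494070e-02, -1.85092749e-04]), 'position': array([0.24283727, 0.57510366, 0.21568215]), 'tcp_rot': array([[-9.21151592e-01,  3.89202279e-01, -1.15364146e-03],
       [ 3.89203823e-01,  9.21149892e-01, -1.80594182e-03],
       [ 3.59800036e-04, -2.11254785e-03, -9.99997704e-01]]), 'force': array([0.24403278, 0.07756329, 0.08656094]), 'moment': array([ 0.0019836 , -0.00738645,  0.0321897 ]), 'grasp_force': 0.0, 'opening': 0.9965311253166281}
{'fx': 501.32380995453616, 'fy': 501.32380995453616, 'cx': 325.7323057026504, 'cy': 236.2462515472948, 'xyz': array([ 0.16082029, -0.5090937 ,  0.64824159]), 'orientation': array([[ 0.73810097,  0.43594172, -0.5149386 ],
       [-0.67463669,  0.46725795, -0.57143271],
       [-0.00850221,  0.76917152,  0.63898583]])}
{'fx': 491.6511494785003, 'fy': 491.6511494785003, 'cx': 316.95751022807707, 'cy': 239.5712569995103, 'xyz': array([ 0.55064077, -0.02111325,  1.03907614]), 'orientation': array([[ 0.00671534,  0.99720151, -0.07445845],
       [-0.99946079,  0.00429998, -0.03255195],
       [-0.03214068,  0.0746369 ,  0.99669269]])}
```

View pics/top0.png

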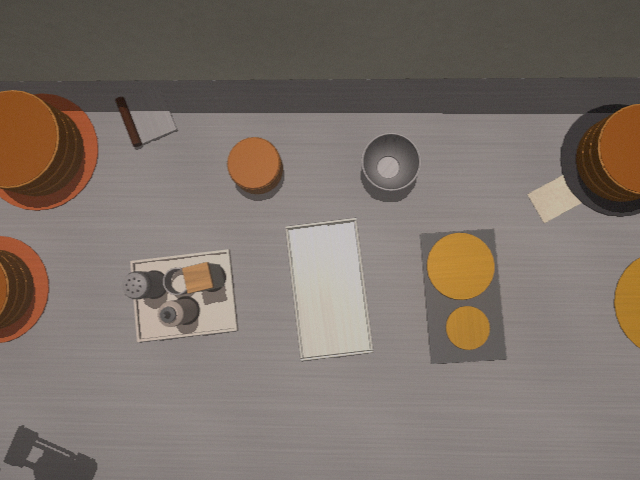

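View pics/side0.png

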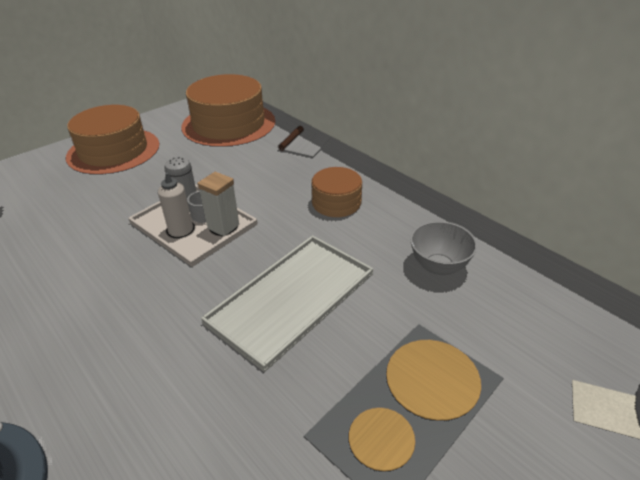

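The top view shows the caddy at about (184,296), with the bottle at the front (172,314), the shaker at (137,285) and the tin lid at (197,277). The ring is at (180,281), the pan at (329,290) and the small board at (468,328). The side view shows the same layout. Next I'll enlarge both views.

```bash
cat > h.py <<'E'
import numpy as np,cv2
from rig import *
def ray(n,u,v):
    c=camera_params(n);R=np.array(c["orientation"])
    return np.array(c["xyz"]),R@np.array([(u-c["cx"])/c["fx"],-(v-c["cy"])/c["fy"],-1.])
def onz(n,u,v,z):
    o,d=ray(n,u,v);return o+d*(z-o[2])/d[2]
def tri(a,b):   # two-view midpoint, gap
    (o1,d1),(o2,d2)=ray("top",*a),ray("side",*b)
    t=np.linalg.lstsq(np.c_[d1,-d2],o2-o1,rcond=None)[0]
    p,q=o1+t[0]*d1,o2+t[1]*d2;return (p+q)/2,np.linalg.norm(p-q)
def cloud(n,d):
    c=camera_params(n);v,u=np.mgrid[:480,:640]
    P=np.stack([(u-c["cx"])/c["fx"]*d,-(v-c["cy"])/c["fy"]*d,-d],-1)@np.array(c["orientation"]).T+c["xyz"]
    P[d==0]=np.nan;return P
def crop(p,u,v,w,h,k,f):
    cv2.imwrite(f,cv2.resize(p[v:v+h,u:u+w,::-1],None,fx=k,fy=k,interpolation=cv2.INTER_CUBIC))
E
python3 - <<'E'
from h import *
t=np.load("pics/top0.npz");s=np.load("pics/side0.npz")
crop(t["p"],118,242,130,108,6,"pics/ct.png");crop(s["p"],122,148,140,116,5,"pics/cs.png")
P=cloud("top",t["d"]);Q=cloud("side",s["d"])
for n,(u,v) in dict(lid=(197,277),shk=(137,285),noz=(171,314),caddyfloor=(215,320),pan=(329,290),bs=(468,328),bl=(461,266),bench=(260,400)).items():print(n,P[v,u].round(4))
for n,(u,v) in dict(lid=(217,182),shk=(178,162),pan=(290,300),bs=(382,438),cf=(190,245)).items():print(n,Q[v,u].round(4))
E
```

```text
lid [0.5478 0.2345 0.1184]
shk [0.5319 0.3496 0.1151]
noz [0.4788 0.2797 0.1252]
caddyfloor [0.4576 0.2259 0.0039]
pan [ 0.5222 -0.0133  0.0065]
bs [ 0.4469 -0.2989  0.0098]
bl [ 0.574  -0.2872  0.0072]
bench [ 0.2933  0.1291 -0.0012]
lid [0.5468 0.2286 0.1164]
shk [0.5307 0.3486 0.1143]
pan [ 0.5172 -0.0185  0.0033]
bs [ 0.4457 -0.3016  0.0078]
cf [0.4659 0.2309 0.0033]
```

View pics/ct.png

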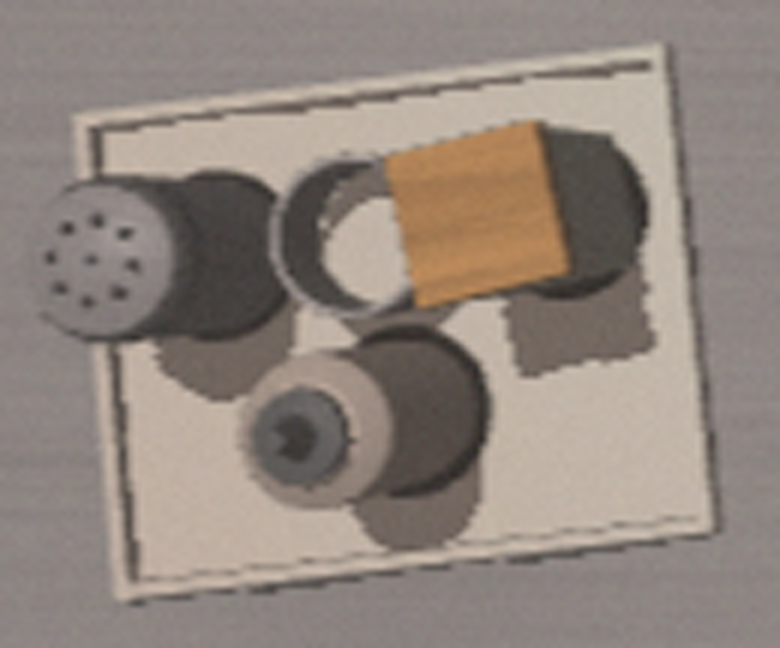

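View pics/cs.png

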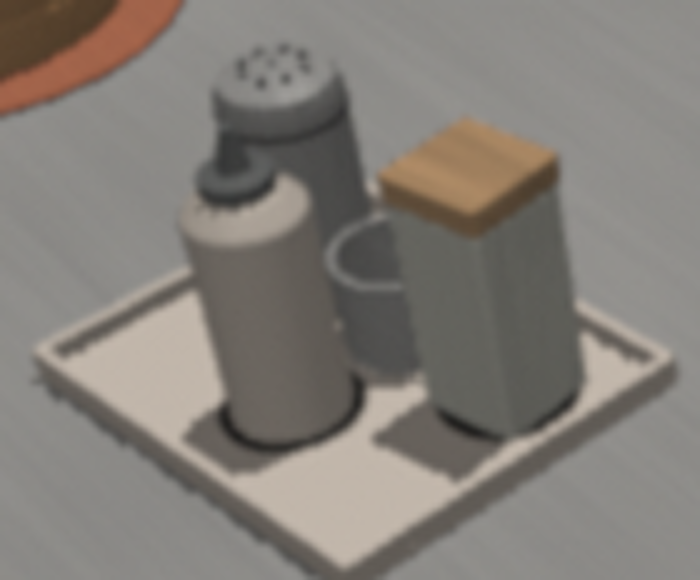

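The crops (6x top, 5x side) give these pixel positions:
- **Top crop, caddy rim corners:** (73,115), (663,43), (718,535), (115,602).
- **Top crop, tin lid corners:** (388,153), (538,120), (571,270), (418,307).
- **Top crop, centres:** shaker dome about (105,260), bottle shoulder about (317,430) and ring rim about (348,238).
- **Side crop:** lid at (468,118), (557,157), (475,212), (380,177), and caddy rim corners at (35,352), (675,365).

```bash
python3 - <<'E'
from h import *
T=lambda U,V:((U+.5)/6-.5+118,(V+.5)/6-.5+242)
S=lambda U,V:((U+.5)/5-.5+122,(V+.5)/5-.5+148)
def fr(n,pts,z):
    w=np.array([onz(n,*p,z)[:2] for p in pts])
    r=cv2.minAreaRect((w*1000).astype(np.float32));return w.mean(0).round(4),np.round(r,1) if 0 else r
print("two-view: lid")
for a,b in zip([(388,153),(538,120),(571,270),(418,307)],[(468,118),(557,157),(475,212),(380,177)]):
    p,g=tri(T(*a),S(*b));print(p.round(4),g.round(4))
for n,a,b in[("ringC",(348,238),(400,253)),("shk top hole",(90,260),(278,66)),("cadTL",(73,115),None),("cadBL",(115,602),(35,352)),("cadTR",(663,43),(675,365)),("cadBR",(718,535),(340,572)),("noz tip",(293,437),(232,140))]:
    if b: print(n,*[np.round(x,4) for x in tri(T(*a),S(*b))])
print("caddy",fr("top",[T(73,115),T(663,43),T(718,535),T(115,602)],.014))
print("lid",fr("top",[T(388,153),T(538,120),T(571,270),T(418,307)],.119))
print("pan",fr("top",[(286.5,227),(356,219),(371.5,352),(302,360)],.016))
for n,t in(("top",np.load("pics/top0.npz")),("side",np.load("pics/side0.npz"))):
    P=cloud(n,t["d"])
    h=cv2.cvtColor(t["p"],cv2.COLOR_RGB2HSV);m=((h[...,1]>150)).astype(np.uint8)
    k,l,st,ce=cv2.connectedComponentsWithStats(m)
    for i in range(1,k):
        if 300<st[i,4]:
            x=onz(n,*ce[i],.007); 
            if abs(x[1]+.3)<.06: 
                c=max(cv2.findContours((l==i).astype(np.uint8),0,1)[0],key=len)[:,0]
                w=np.array([onz(n,*q,.007)[:2] for q in c])
                print(n,"board",x.round(4),st[i],[np.round(v,4) for v in cv2.minEnclosingCircle((w*1).astype(np.float32))])
    # body points by height: circle fit
    for nm,c,r,z0,z1 in[("bottle",(.47,.265),.045,.03,.098),("shaker",(.53,.33),.05,.03,.095),("ring",(.53,.275),.035,.046,.055),("bottletop",(.47,.265),.04,.126,.15),("shtop",(.53,.335),.04,.105,.13)]:
        g=(np.hypot(P[...,0]-c[0],P[...,1]-c[1])<r)&(P[...,2]>z0)&(P[...,2]<z1);w=P[g]
        if len(w)<5: continue
        A=np.c_[2*w[:,:2],np.ones(len(w))];q=np.linalg.lstsq(A,(w[:,:2]**2).sum(1),rcond=None)[0]
        print(n,nm,len(w),"fit",q[:2].round(4),"r",np.sqrt(q[2]+q[0]**2+q[1]**2).round(4),"mean",w.mean(0).round(4),"zmax",w[:,2].max().round(4))
E
```

```text
two-view: lid
[0.566  0.264  0.1161] 0.0008
[0.5764 0.2169 0.1156] 0.0015
[0.5302 0.2042 0.1179] 0.0004
[0.5183 0.2529 0.1153] 0.0006
ringC [0.5398 0.2973 0.0463] 0.0029
shk top hole [0.5328 0.3588 0.1119] 0.0022
cadBL [0.4123 0.3873 0.0109] 0.0023
cadTR [0.6073 0.2009 0.0063] 0.0005
cadBR [0.436  0.1772 0.0125] 0.0016
noz tip [0.4784 0.2854 0.1344] 0.0007
caddy (array([0.5091, 0.2924]), ((509.15765380859375, 292.0180969238281), (171.67550659179688, 211.69512939453125), 7.011931896209717))
lid (array([0.5478, 0.2336]), ((547.621337890625, 233.32701110839844), (49.27739334106445, 49.4272575378418), 12.684471130371094))
pan (array([ 0.5249, -0.013 ]), ((524.6727905273438, -12.656440734863281), (276.3224792480469, 146.38658142089844), 6.786076068878174))
top board [ 0.5743 -0.2855  0.007 ] [ 427  233   67   67 3502] [array([ 0.5746, -0.2856]), np.float64(0.0692)]
top board [ 0.4476 -0.2981  0.007 ] [ 446  306   43   44 1475] [array([ 0.4479, -0.2985]), np.float64(0.0445)]
top bottle 250 fit [0.4781 0.2893] r 0.0246 mean [0.4826 0.2701 0.0644] zmax 0.0979
top shaker 449 fit [0.5331 0.3199] r 0.0231 mean [0.5339 0.3282 0.057 ] zmax 0.0948
top ring 34 fit [0.5066 0.288 ] r 0.0136 mean [0.5127 0.2886 0.0502] zmax 0.0537
top bottletop 38 fit [0.4785 0.2875] r 0.004 mean [0.4788 0.2868 0.1343] zmax 0.1448
top shtop 501 fit [0.5318 0.3542] r 0.0168 mean [0.5319 0.3532 0.1126] zmax 0.1204
side bottle 742 fit [0.4763 0.2872] r 0.0245 mean [0.4691 0.2697 0.0647] zmax 0.0979
side shaker 486 fit [0.5281 0.3145] r 0.0214 mean [0.5304 0.3254 0.0617] zmax 0.095
side ring 52 fit [0.5077 0.2691] r 0.0205 mean [0.5156 0.2749 0.0493] zmax 0.0533
side bottletop 39 fit [0.4751 0.2848] r 0.0036 mean [0.475  0.2844 0.1332] zmax 0.1404
side shtop 261 fit [0.528  0.3512] r 0.0164 mean [0.5267 0.349  0.1111] zmax 0.1157
```

```bash
cat >> h.py <<'E'
def go(x,y,z,yaw):
    """row (tool axes, mm, 6-deg units) from measured pose to target with tool down; yaw: tool y=(-sin,cos)"""
    s=read_state();R=s["tcp_rot"];a=np.radians(yaw);c,n=np.cos(a),np.sin(a)
    G=np.array([[-c,-n,0],[-n,c,0],[0,0,-1.]])
    d=R.T@(np.array([x,y,z])-s["position"])*1000
    r=np.degrees(cv2.Rodrigues(R.T@G)[0].ravel())/6
    print("d",d.round(1),"r",r.round(2),"t",s["time_s"],"pos",s["position"].round(4),"F",s["force"].round(1),"open",round(s["opening"],3),"grip",round(s["grasp_force"],1))
B=(.4775,.2877);K=(.5315,.3565);TN=(.5470,.2335);RG=(.5388,.2950)
def pan(k,a=np.radians(6.8)): return (.5248+k*np.cos(a)/1000,-.0135+k*np.sin(a)/1000)
E
python3 -c "
from h import *
go(*B,.22,7)"
```

```text
d [-328.  -173.5   -4. ] r [-0.02 -0.01 -4.98] t 0.1 pos [0.2429 0.5752 0.2158] F [-0.5 -0.8 -0.3] open 1.001 grip 0.0
```

Emit:
apply_moves --rows '[{"x": -328, "y": -173.5, "z": -4, "rz": -5}, {"x": -328, "y": -173.5, "z": -4, "rz": -5}, {"x": -328, "y": -173.5, "z": -4, "rz": -5}, {"x": -328, "y": -173.5, "z": -4, "rz": -5}, {"x": -328, "y": -173.5, "z": -4, "rz": -5}, {"x": -328, "y": -173.5, "z": -4, "rz": -5}, {"x": -328, "y": -173.5, "z": -4, "rz": -5}, {"x": -328, "y": -173.5, "z": -4, "rz": -5}, {"x": -328, "y": -173.5, "z": -4, "rz": -5}, {"x": -328, "y": -173.5, "z": -4, "rz": -5}]'

```text
validation failed for argument at $.ro...
```

```bash
python3 -c "
from h import *
go(*B,.101,7)"
```

```text
d [-328.  -173.3  115. ] r [-0.02 -0.01 -4.98] t 0.1 pos [0.2429 0.5752 0.2158] F [-0.5 -0.8 -0.3] open 1.001 grip 0.0
```

Emit:
apply_moves --rows '[{"x": -55, "y": -29, "z": -4, "rx": 0, "ry": 0, "rz": -1, "claw": 0}]'

```text
time_s: 0.22
position: [0.2809, 0.5293, 0.2198]
tcp_rot: [[-0.959, 0.282, -0.001], [0.282, 0.959, 0.001], [0.001, 0.001, -1.0]]
force: [0.6, -1.3, -0.3]
opening: 0.999
grasp_force: 0.0
```

```bash
python3 -c "
from h import *
go(*B,.22,7)"
```

```text
d [-256.8 -176.2   -0.5] r [ 0.01 -0.01 -3.9 ] t 0.225 pos [0.2809 0.5293 0.2198] F [ 0.6 -1.3 -0.3] open 0.999 grip 0.0
```

Emit:
apply_moves --rows '[{"x": -51, "y": -35, "z": 0, "rx": 0, "ry": 0, "rz": -1, "claw": 0}, {"x": -102, "y": -70, "z": 0, "rx": 0, "ry": 0, "rz": -2, "claw": 0}, {"x": -154, "y": -105, "z": 0, "rx": 0, "ry": 0, "rz": -3, "claw": 0}, {"x": -205, "y": -141, "z": 0, "rx": 0, "ry": 0, "rz": -4, "claw": 0}, {"x": -257, "y": -176, "z": 0, "rx": 0, "ry": 0, "rz": -4, "claw": 0}, {"x": -257, "y": -176, "z": 0, "rx": 0, "ry": 0, "rz": -4, "claw": 0}, {"x": -257, "y": -176, "z": 0, "rx": 0, "ry": 0, "rz": -4, "claw": 0}]'

```text
time_s: 1.1
position: [0.4767, 0.2843, 0.2202]
tcp_rot: [[-0.992, -0.122, -0.002], [-0.122, 0.992, 0.0], [0.002, 0.0, -1.0]]
force: [-0.9, 0.8, -0.5]
opening: 0.999
grasp_force: 0.0
```

```bash
python3 -c "
from h import *
go(*B,.101,7)"
```

```text
d [ -1.5   3.2 119.2] r [ 0.   -0.02  0.  ] t 1.1 pos [0.4767 0.2843 0.2202] F [-0.9  0.8 -0.5] open 0.999 grip 0.0
```

Emit:
apply_moves --rows '[{"x": -1.5, "y": 3, "z": 30, "rx": 0, "ry": 0, "rz": 0, "claw": 0}, {"x": -1.5, "y": 3, "z": 60, "rx": 0, "ry": 0, "rz": 0, "claw": 0}, {"x": -1.5, "y": 3, "z": 85, "rx": 0, "ry": 0, "rz": 0, "claw": 0}, {"x": -1.5, "y": 3, "z": 105, "rx": 0, "ry": 0, "rz": 0, "claw": 0}, {"x": -1.5, "y": 3, "z": 119, "rx": 0, "ry": 0, "rz": 0, "claw": 0}, {"x": -1.5, "y": 3, "z": 119, "rx": 0, "ry": 0, "rz": 0, "claw": 0}]'

```text
time_s: 1.85
position: [0.4769, 0.2883, 0.1007]
tcp_rot: [[-0.992, -0.125, -0.002], [-0.125, 0.992, -0.001], [0.003, -0.0, -1.0]]
force: [0.3, -0.8, -0.1]
opening: 1.001
grasp_force: 0.0
```

```bash
python3 -c "
from h import *
go(*B,.101,7)
p,d=capture('side');crop(p,122,108,140,156,4,'pics/a.png')"
```

```text
d [-0.5 -0.7 -0.3] r [-0.   -0.02  0.03] t 1.85 pos [0.4769 0.2883 0.1007] F [ 0.3 -0.8 -0.1] open 1.001 grip 0.0
```

View pics/a.png

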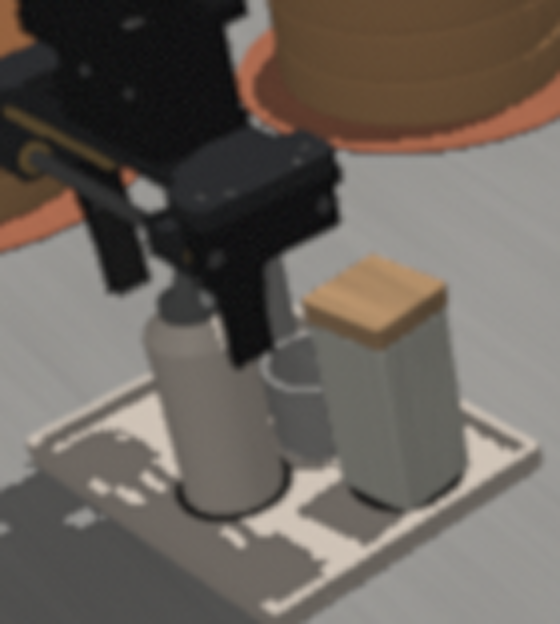

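The picture shows the open fingers on either side of the bottle, with the right finger at about (250,330), and the nozzle is clear of the gripper body. I'll close now.

Emit:
apply_moves --rows '[{"x": 0, "y": 0, "z": 0, "rx": 0, "ry": 0, "rz": 0, "claw": 255}, {"x": 0, "y": 0, "z": 0, "rx": 0, "ry": 0, "rz": 0, "claw": 255}, {"x": 0, "y": 0, "z": 0, "rx": 0, "ry": 0, "rz": 0, "claw": 255}, {"x": 0, "y": 0, "z": 0, "rx": 0, "ry": 0, "rz": 0, "claw": 255}, {"x": 0, "y": 0, "z": 0, "rx": 0, "ry": 0, "rz": 0, "claw": 255}, {"x": 0, "y": 0, "z": 0, "rx": 0, "ry": 0, "rz": 0, "claw": 255}]'

```text
time_s: 2.65
position: [0.4786, 0.2875, 0.102]
tcp_rot: [[-0.992, -0.123, 0.0], [-0.123, 0.992, -0.0], [-0.0, -0.0, -1.0]]
force: [-1.2, -0.6, 4.9]
opening: 0.434
grasp_force: 24.0
```

```bash
python3 -c "
from h import *
go(*B,.101,7)"
```

```text
d [1.  0.3 1. ] r [-0.    0.    0.02] t 2.65 pos [0.4786 0.2875 0.102 ] F [-1.2 -0.6  4.9] open 0.434 grip 24.0
```

Emit:
apply_moves --rows '[{"x": 0, "y": 0, "z": 0, "rx": 0, "ry": 0, "rz": 0, "claw": 255}, {"x": 0, "y": 0, "z": 0, "rx": 0, "ry": 0, "rz": 0, "claw": 255}]'

```text
time_s: 2.9
position: [0.4786, 0.2876, 0.1023]
tcp_rot: [[-0.992, -0.123, 0.001], [-0.123, 0.992, 0.0], [-0.001, -0.0, -1.0]]
force: [-1.6, -1.0, 5.2]
opening: 0.43
grasp_force: 24.1
```

```bash
python3 -c "
from h import *
go(*B,.101,7)
p,d=capture('side');crop(p,122,128,140,116,5,'pics/b.png')"
```

```text
d [1.1 0.3 1.3] r [-0.    0.01  0.02] t 2.9 pos [0.4786 0.2876 0.1023] F [-1.6 -1.   5.2] open 0.43 grip 24.1
```

View pics/b.png

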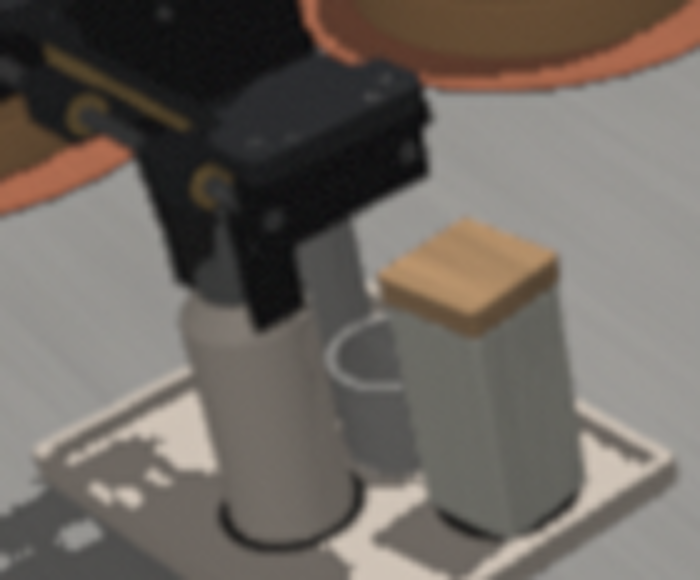

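The fingertips, at about (270,325), look level with the bottle's shoulder, higher than I expected. I'll measure the tip height.

```bash
python3 -c "
from h import *
p,d=capture('side');P=cloud('side',d)
for v in range(184,200,2): print(v,[(tuple(P[v,u].round(3)),int(p[v,u].mean())) for u in (172,176,180)])
c=camera_params('side');R=np.array(c['orientation'])
for w in [(.478,.263,.077),(.478,.248,.077),(.478,.263,.103),(.478,.263,.09)]:
  q=R.T@(np.array(w)-c['xyz']);print(w,c['cx']-c['fx']*q[0]/q[2],c['cy']+c['fy']*q[1]/q[2])
"
```

```text
184 [((np.float64(0.47), np.float64(0.257), np.float64(0.133)), 16), ((np.float64(0.479), np.float64(0.259), np.float64(0.128)), 17), ((np.float64(0.488), np.float64(0.262), np.float64(0.123)), 17)]
186 [((np.float64(0.471), np.float64(0.261), np.float64(0.126)), 15), ((np.float64(0.478), np.float64(0.259), np.float64(0.124)), 18), ((np.float64(0.487), np.float64(0.263), np.float64(0.118)), 18)]
188 [((np.float64(0.47), np.float64(0.26), np.float64(0.123)), 23), ((np.float64(0.478), np.float64(0.261), np.float64(0.119)), 18), ((np.float64(0.486), np.float64(0.263), np.float64(0.114)), 15)]
190 [((np.float64(0.469), np.float64(0.26), np.float64(0.119)), 41), ((np.float64(0.477), np.float64(0.261), np.float64(0.114)), 17), ((np.float64(0.485), np.float64(0.262), np.float64(0.11)), 43)]
192 [((np.float64(0.469), np.float64(0.262), np.float64(0.113)), 64), ((np.float64(0.475), np.float64(0.26), np.float64(0.111)), 37), ((np.float64(0.485), np.float64(0.265), np.float64(0.104)), 90)]
194 [((np.float64(0.47), np.float64(0.268), np.float64(0.105)), 97), ((np.float64(0.477), np.float64(0.265), np.float64(0.103)), 98), ((np.float64(0.484), np.float64(0.265), np.float64(0.1)), 96)]
196 [((np.float64(0.468), np.float64(0.266), np.float64(0.103)), 113), ((np.float64(0.475), np.float64(0.263), np.float64(0.101)), 104), ((np.float64(0.483), np.float64(0.264), np.float64(0.096)), 96)]
198 [((np.float64(0.467), np.float64(0.266), np.float64(0.098)), 107), ((np.float64(0.474), np.float64(0.264), np.float64(0.096)), 103), ((np.float64(0.483), np.float64(0.266), np.float64(0.091)), 96)]
(0.478, 0.263, 0.077) 179.96172633564947 205.39977563513202
(0.478, 0.248, 0.077) 183.9407210599712 208.78105475082378
(0.478, 0.263, 0.103) 177.30402657777503 194.3410584313776
(0.478, 0.263, 0.09) 178.64436011894833 199.91820067501345
```

```bash
python3 -c "
from h import *
p,d=capture('side');P=cloud('side',d)
t,e=capture('top');Q=cloud('top',e);cv2.imwrite('pics/topb.png',t[...,::-1])
for u in (168,172,176,180,186,192,200,206):
  print(u,[(v,*(P[v,u]*1000).round().astype(int)) for v in range(148,194,5)])
go(*B,.101,7)
print(read_state()['joint_positions'].round(2))
"
```

```text
168 [(148, np.int64(468), np.int64(230), np.int64(221)), (153, np.int64(459), np.int64(215), np.int64(221)), (158, np.int64(452), np.int64(202), np.int64(220)), (163, np.int64(450), np.int64(203), np.int64(211)), (168, np.int64(454), np.int64(217), np.int64(193)), (173, np.int64(469), np.int64(259), np.int64(157)), (178, np.int64(470), np.int64(268), np.int64(141)), (183, np.int64(473), np.int64(282), np.int64(122)), (188, np.int64(468), np.int64(275), np.int64(116)), (193, np.int64(464), np.int64(272), np.int64(108))]
172 [(148, np.int64(473), np.int64(225), np.int64(221)), (153, np.int64(465), np.int64(211), np.int64(220)), (158, np.int64(456), np.int64(194), np.int64(221)), (163, np.int64(453), np.int64(192), np.int64(214)), (168, np.int64(451), np.int64(193), np.int64(205)), (173, np.int64(450), np.int64(195), np.int64(194)), (178, np.int64(450), np.int64(202), np.int64(181)), (183, np.int64(472), np.int64(260), np.int64(133)), (188, np.int64(470), np.int64(261), np.int64(122)), (193, np.int64(469), np.int64(264), np.int64(110))]
176 [(148, np.int64(478), np.int64(221), np.int64(
[... 2562 characters left out ...]
06 [(148, np.int64(522), np.int64(199), np.int64(213)), (153, np.int64(521), np.int64(200), np.int64(202)), (158, np.int64(523), np.int64(208), np.int64(188)), (163, np.int64(520), np.int64(206), np.int64(180)), (168, np.int64(647), np.int64(463), np.int64(-1)), (173, np.int64(635), np.int64(445), np.int64(-3)), (178, np.int64(537), np.int64(251), np.int64(119)), (183, np.int64(528), np.int64(237), np.int64(118)), (188, np.int64(521), np.int64(228), np.int64(115)), (193, np.int64(521), np.int64(231), np.int64(102))]
d [1.2 0.3 1.3] r [-0.    0.01  0.02] t 3.1 pos [0.4787 0.2876 0.1023] F [-1.5 -0.6  5.4] open 0.425 grip 24.1
[ 1.954e+01  3.430e+01  9.754e+01 -2.000e-02  4.812e+01 -7.755e+01]
```

Depth puts the real fingertips at z of about 0.107 and the gripper body's underside at about 0.178, while the reported TCP z is 0.102. The gripper therefore sits about 30 mm higher than the reported TCP implies. The fingers have only caught the shoulder, so I'll open, go 28 mm lower and regrip.

Emit:
apply_moves --rows '[{"x": 0, "y": 0, "z": 0, "rx": 0, "ry": 0, "rz": 0, "claw": 0}, {"x": 0, "y": 0, "z": 0, "rx": 0, "ry": 0, "rz": 0, "claw": 0}, {"x": 0, "y": 0, "z": 0, "rx": 0, "ry": 0, "rz": 0, "claw": 0}, {"x": 0, "y": 0, "z": 0, "rx": 0, "ry": 0, "rz": 0, "claw": 0}, {"x": 0, "y": 0, "z": 0, "rx": 0, "ry": 0, "rz": 0, "claw": 0}, {"x": 0, "y": 0, "z": 10, "rx": 0, "ry": 0, "rz": 0, "claw": 0}, {"x": 0, "y": 0, "z": 18, "rx": 0, "ry": 0, "rz": 0, "claw": 0}, {"x": 0, "y": 0, "z": 24, "rx": 0, "ry": 0, "rz": 0, "claw": 0}, {"x": 0, "y": 0, "z": 28, "rx": 0, "ry": 0, "rz": 0, "claw": 0}, {"x": 0, "y": 0, "z": 28, "rx": 0, "ry": 0, "rz": 0, "claw": 0}]'

```text
time_s: 4.35
position: [0.4782, 0.2875, 0.0732]
tcp_rot: [[-0.992, -0.123, -0.001], [-0.123, 0.992, -0.0], [0.001, -0.0, -1.0]]
force: [0.0, -0.3, -0.9]
opening: 1.002
grasp_force: 0.0
```

```bash
python3 -c "
from h import *
go(*B,.072,7)
p,d=capture('side');P=cloud('side',d);crop(p,122,128,140,116,5,'pics/c.png')
"
```

```text
d [0.7 0.3 1.2] r [-0.   -0.01  0.02] t 4.35 pos [0.4782 0.2875 0.0732] F [ 0.  -0.3 -0.9] open 1.002 grip 0.0
```

View pics/c.png

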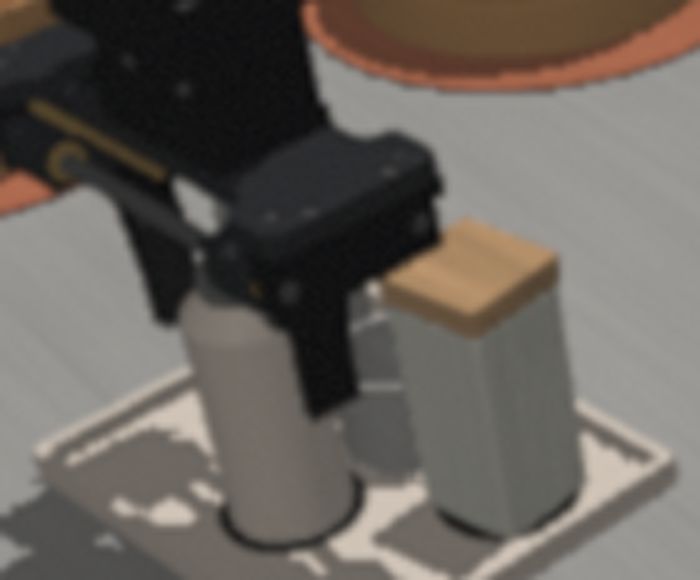

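The fingertips, at about (320,410), are now well down the body. The bottle still stands on its spot, about (290,510), and nothing is in contact. Closing.

Emit:
apply_moves --rows '[{"x": 0, "y": 0, "z": 0, "rx": 0, "ry": 0, "rz": 0, "claw": 255}, {"x": 0, "y": 0, "z": 0, "rx": 0, "ry": 0, "rz": 0, "claw": 255}, {"x": 0, "y": 0, "z": 0, "rx": 0, "ry": 0, "rz": 0, "claw": 255}, {"x": 0, "y": 0, "z": 0, "rx": 0, "ry": 0, "rz": 0, "claw": 255}, {"x": 0, "y": 0, "z": 0, "rx": 0, "ry": 0, "rz": 0, "claw": 255}, {"x": 0, "y": 0, "z": 0, "rx": 0, "ry": 0, "rz": 0, "claw": 255}]'

```text
time_s: 5.15
position: [0.4785, 0.2876, 0.0737]
tcp_rot: [[-0.992, -0.124, 0.0], [-0.124, 0.992, -0.0], [-0.0, -0.0, -1.0]]
force: [0.2, -0.7, 1.0]
opening: 0.568
grasp_force: 30.0
```

```bash
python3 -c "
from h import *
go(*pan(-85),.215,6.8)"
```

```text
d [  76.2 -304.1 -141.3] r [-0.    0.    0.05] t 5.15 pos [0.4785 0.2876 0.0737] F [ 0.2 -0.7  1. ] open 0.568 grip 30.0
```

Emit:
apply_moves --rows '[{"x": 0, "y": 0, "z": -10, "rx": 0, "ry": 0, "rz": 0, "claw": 255}, {"x": 0, "y": 0, "z": -35, "rx": 0, "ry": 0, "rz": 0, "claw": 255}, {"x": 0, "y": 0, "z": -70, "rx": 0, "ry": 0, "rz": 0, "claw": 255}, {"x": 0, "y": 0, "z": -105, "rx": 0, "ry": 0, "rz": 0, "claw": 255}, {"x": 0, "y": 0, "z": -130, "rx": 0, "ry": 0, "rz": 0, "claw": 255}, {"x": 2, "y": -8, "z": -141, "rx": 0, "ry": 0, "rz": 0, "claw": 255}, {"x": 8, "y": -32, "z": -141, "rx": 0, "ry": 0, "rz": 0, "claw": 255}, {"x": 18, "y": -72, "z": -141, "rx": 0, "ry": 0, "rz": 0, "claw": 255}, {"x": 30, "y": -120, "z": -141, "rx": 0, "ry": 0, "rz": 0, "claw": 255}, {"x": 42, "y": -168, "z": -141, "rx": 0, "ry": 0, "rz": 0, "claw": 255}]'

```text
time_s: 6.4
position: [0.4562, 0.114, 0.2141]
tcp_rot: [[-0.992, -0.124, -0.002], [-0.124, 0.992, -0.0], [0.002, -0.0, -1.0]]
force: [0.1, -1.1, -1.4]
opening: 0.566
grasp_force: 30.0
```

```bash
python3 -c "
from h import *
go(*pan(-85),.215,6.8)"
```

```text
d [  32.8 -134.6   -0.9] r [-0.   -0.02  0.06] t 6.4 pos [0.4562 0.114  0.2141] F [ 0.1 -1.1 -1.4] open 0.566 grip 30.0
```

Emit:
apply_moves --rows '[{"x": 12, "y": -48, "z": 0, "rx": 0, "ry": 0, "rz": 0, "claw": 255}, {"x": 22, "y": -90, "z": 0, "rx": 0, "ry": 0, "rz": 0, "claw": 255}, {"x": 30, "y": -120, "z": 0, "rx": 0, "ry": 0, "rz": 0, "claw": 255}, {"x": 33, "y": -134, "z": 10, "rx": 0, "ry": 0, "rz": 0, "claw": 255}, {"x": 33, "y": -134, "z": 35, "rx": 0, "ry": 0, "rz": 0, "claw": 255}, {"x": 33, "y": -134, "z": 70, "rx": 0, "ry": 0, "rz": 0, "claw": 255}, {"x": 33, "y": -134, "z": 100, "rx": 0, "ry": 0, "rz": 0, "claw": 255}, {"x": 33, "y": -134, "z": 122, "rx": 0, "ry": 0, "rz": 0, "claw": 255}, {"x": 33, "y": -134, "z": 131, "rx": 0, "ry": 0, "rz": 0, "claw": 255}, {"x": 33, "y": -134, "z": 131, "rx": 0, "ry": 0, "rz": 0, "claw": 255}]'

```text
time_s: 7.65
position: [0.4408, -0.0209, 0.083]
tcp_rot: [[-0.992, -0.124, -0.002], [-0.124, 0.992, 0.001], [0.002, 0.001, -1.0]]
force: [-0.2, -0.2, -1.7]
opening: 0.566
grasp_force: 30.0
```

```bash
python3 -c "
from h import *
go(*pan(-85),.0745,6.8)"
```

```text
d [ 0.7 -2.6  8.5] r [ 0.01 -0.02  0.05] t 7.65 pos [ 0.4408 -0.0209  0.083 ] F [-0.2 -0.2 -1.7] open 0.566 grip 30.0
```

Emit:
apply_moves --rows '[{"x": 0, "y": 0, "z": 4, "rx": 0, "ry": 0, "rz": 0, "claw": 255}, {"x": 0, "y": 0, "z": 7, "rx": 0, "ry": 0, "rz": 0, "claw": 255}, {"x": 0, "y": 0, "z": 8.5, "rx": 0, "ry": 0, "rz": 0, "claw": 255}, {"x": 0, "y": 0, "z": 8.5, "rx": 0, "ry": 0, "rz": 0, "claw": 255}, {"x": 0, "y": 0, "z": 8.5, "rx": 0, "ry": 0, "rz": 0, "claw": 255}]'

```text
time_s: 8.28
position: [0.4414, -0.0214, 0.0753]
tcp_rot: [[-0.992, -0.123, 0.0], [-0.123, 0.992, -0.0], [-0.0, -0.0, -1.0]]
force: [0.5, -0.3, -1.4]
opening: 0.564
grasp_force: 30.0
```

Not touching yet, so I'll go a little lower.

Emit:
apply_moves --rows '[{"x": 0, "y": 0, "z": 1, "rx": 0, "ry": 0, "rz": 0, "claw": 255}, {"x": 0, "y": 0, "z": 2, "rx": 0, "ry": 0, "rz": 0, "claw": 255}, {"x": 0, "y": 0, "z": 2, "rx": 0, "ry": 0, "rz": 0, "claw": 255}]'

```text
time_s: 8.65
position: [0.4414, -0.0214, 0.0736]
tcp_rot: [[-0.992, -0.124, 0.001], [-0.124, 0.992, -0.0], [-0.001, -0.0, -1.0]]
force: [-1.1, 0.5, 3.5]
opening: 0.563
grasp_force: 30.0
```

Emit:
apply_moves --rows '[{"x": 0, "y": 0, "z": 0, "rx": 0, "ry": 0, "rz": 0, "claw": 0}, {"x": 0, "y": 0, "z": 0, "rx": 0, "ry": 0, "rz": 0, "claw": 0}, {"x": 0, "y": 0, "z": 0, "rx": 0, "ry": 0, "rz": 0, "claw": 0}, {"x": 0, "y": 0, "z": 0, "rx": 0, "ry": 0, "rz": 0, "claw": 0}, {"x": 0, "y": 0, "z": 0, "rx": 0, "ry": 0, "rz": 0, "claw": 0}, {"x": 0, "y": 0, "z": -20, "rx": 0, "ry": 0, "rz": 0, "claw": 0}, {"x": 0, "y": 0, "z": -50, "rx": 0, "ry": 0, "rz": 0, "claw": 0}, {"x": 0, "y": 0, "z": -85, "rx": 0, "ry": 0, "rz": 0, "claw": 0}, {"x": 0, "y": 0, "z": -110, "rx": 0, "ry": 0, "rz": 0, "claw": 0}, {"x": 0, "y": 0, "z": -110, "rx": 0, "ry": 0, "rz": 0, "claw": 0}]'

```text
time_s: 9.9
position: [0.4426, -0.0217, 0.1847]
tcp_rot: [[-0.992, -0.124, 0.005], [-0.124, 0.992, -0.001], [-0.004, -0.002, -1.0]]
force: [0.1, -0.8, 0.2]
opening: 1.003
grasp_force: 0.0
```

```bash
python3 -c "
from h import *
go(*K,.185,7)
t,e=capture('top');np.savez('pics/t1',p=t,d=e);P=cloud('top',e)
for c,r,z0,z1 in[((.441,-.021),.04,.1,.15),((.532,.354),.045,.105,.13)]:
  g=(np.hypot(P[...,0]-c[0],P[...,1]-c[1])<r)&(P[...,2]>z0)&(P[...,2]<z1);print(P[g].mean(0).round(4),g.sum(),P[g].max(0))
"
```

```text
d [-135.   364.3   -0.4] r [-0.02  0.04  0.02] t 9.9 pos [ 0.4426 -0.0217  0.1847] F [ 0.1 -0.8  0.2] open 1.003 grip 0.0
[ 0.4607 -0.0187  0.1067] 62 [ 0.46531644 -0.0011508   0.11335559]
[0.5321 0.3552 0.1123] 564 [0.5583938  0.3818419  0.11904935]
```

Emit:
apply_moves --rows '[{"x": -10, "y": 27, "z": 0, "rx": 0, "ry": 0, "rz": 0, "claw": 0}, {"x": -27, "y": 73, "z": 0, "rx": 0, "ry": 0, "rz": 0, "claw": 0}, {"x": -46, "y": 124, "z": 0, "rx": 0, "ry": 0, "rz": 0, "claw": 0}, {"x": -66, "y": 178, "z": 0, "rx": 0, "ry": 0, "rz": 0, "claw": 0}, {"x": -86, "y": 232, "z": 0, "rx": 0, "ry": 0, "rz": 0, "claw": 0}, {"x": -106, "y": 286, "z": 0, "rx": 0, "ry": 0, "rz": 0, "claw": 0}, {"x": -123, "y": 332, "z": 0, "rx": 0, "ry": 0, "rz": 0, "claw": 0}, {"x": -135, "y": 364, "z": 0, "rx": 0, "ry": 0, "rz": 0, "claw": 0}, {"x": -135, "y": 364, "z": 0, "rx": 0, "ry": 0, "rz": 0, "claw": 0}, {"x": -135, "y": 364, "z": 0, "rx": 0, "ry": 0, "rz": 0, "claw": 0}]'

```text
time_s: 11.2
position: [0.5291, 0.3555, 0.1813]
tcp_rot: [[-0.992, -0.124, -0.003], [-0.124, 0.992, -0.002], [0.004, -0.002, -1.0]]
force: [-0.3, -0.4, 0.6]
opening: 0.998
grasp_force: 0.0
```

```bash
python3 -c "
from h import *
go(.532,.357,.058,7)
"
```

```text
d [ -3.5   1.3 123.3] r [-0.02 -0.04  0.02] t 11.2 pos [0.5291 0.3555 0.1813] F [-0.3 -0.4  0.6] open 0.998 grip 0.0
```

Emit:
apply_moves --rows '[{"x": -3, "y": 1, "z": 25, "rx": 0, "ry": 0, "rz": 0, "claw": 0}, {"x": -3, "y": 1, "z": 60, "rx": 0, "ry": 0, "rz": 0, "claw": 0}, {"x": -3, "y": 1, "z": 90, "rx": 0, "ry": 0, "rz": 0, "claw": 0}, {"x": -3, "y": 1, "z": 112, "rx": 0, "ry": 0, "rz": 0, "claw": 0}, {"x": -3, "y": 1, "z": 121, "rx": 0, "ry": 0, "rz": 0, "claw": 0}, {"x": -3, "y": 1, "z": 121, "rx": 0, "ry": 0, "rz": 0, "claw": 0}]'

```text
time_s: 11.95
position: [0.5329, 0.3568, 0.0617]
tcp_rot: [[-0.992, -0.122, -0.001], [-0.122, 0.992, -0.001], [0.002, -0.001, -1.0]]
force: [0.5, -0.4, 0.4]
opening: 1.0
grasp_force: 0.0
```

```bash
python3 -c "
from h import *
go(.532,.357,.058,7)
"
```

```text
d [0.9 0.3 3.7] r [-0.01 -0.01  0.01] t 11.95 pos [0.5329 0.3568 0.0617] F [ 0.5 -0.4  0.4] open 1.0 grip 0.0
```

Emit:
apply_moves --rows '[{"x": 1, "y": 0, "z": 3, "rx": 0, "ry": 0, "rz": 0, "claw": 0}, {"x": 1, "y": 0, "z": 3, "rx": 0, "ry": 0, "rz": 0, "claw": 255}, {"x": 1, "y": 0, "z": 3, "rx": 0, "ry": 0, "rz": 0, "claw": 255}, {"x": 1, "y": 0, "z": 3, "rx": 0, "ry": 0, "rz": 0, "claw": 255}, {"x": 1, "y": 0, "z": 3, "rx": 0, "ry": 0, "rz": 0, "claw": 255}, {"x": 1, "y": 0, "z": 3, "rx": 0, "ry": 0, "rz": 0, "claw": 255}, {"x": 1, "y": 0, "z": 3, "rx": 0, "ry": 0, "rz": 0, "claw": 255}, {"x": 1, "y": 0, "z": 3, "rx": 0, "ry": 0, "rz": 0, "claw": 255}]'

```text
time_s: 12.95
position: [0.5323, 0.3576, 0.0593]
tcp_rot: [[-0.992, -0.124, 0.0], [-0.124, 0.992, -0.0], [-0.0, -0.0, -1.0]]
force: [1.0, -1.6, 2.0]
opening: 0.607
grasp_force: 29.9
```

```bash
python3 -c "
from h import *
go(*pan(85),.205,6.8)
"
```

```text
d [ -31.7 -367.8 -145.6] r [-0.    0.    0.05] t 12.95 pos [0.5323 0.3576 0.0593] F [ 1.  -1.6  2. ] open 0.607 grip 29.9
```

Emit:
apply_moves --rows '[{"x": 0, "y": 0, "z": -10, "rx": 0, "ry": 0, "rz": 0, "claw": 255}, {"x": 0, "y": 0, "z": -35, "rx": 0, "ry": 0, "rz": 0, "claw": 255}, {"x": 0, "y": 0, "z": -70, "rx": 0, "ry": 0, "rz": 0, "claw": 255}, {"x": 0, "y": 0, "z": -105, "rx": 0, "ry": 0, "rz": 0, "claw": 255}, {"x": 0, "y": 0, "z": -132, "rx": 0, "ry": 0, "rz": 0, "claw": 255}, {"x": -1, "y": -8, "z": -145, "rx": 0, "ry": 0, "rz": 0, "claw": 255}, {"x": -3, "y": -32, "z": -145, "rx": 0, "ry": 0, "rz": 0, "claw": 255}, {"x": -6, "y": -72, "z": -145, "rx": 0, "ry": 0, "rz": 0, "claw": 255}, {"x": -10, "y": -120, "z": -145, "rx": 0, "ry": 0, "rz": 0, "claw": 255}, {"x": -15, "y": -170, "z": -145, "rx": 0, "ry": 0, "rz": 0, "claw": 255}]'

```text
time_s: 14.2
position: [0.5673, 0.1893, 0.2032]
tcp_rot: [[-0.992, -0.124, -0.002], [-0.124, 0.992, -0.0], [0.002, -0.0, -1.0]]
force: [0.5, -0.1, -2.5]
opening: 0.611
grasp_force: 29.9
```

```bash
python3 -c "
from h import *
go(*pan(85),.205,6.8)
"
```

```text
d [ -17.6 -196.4   -1.8] r [-0.   -0.02  0.05] t 14.2 pos [0.5673 0.1893 0.2032] F [ 0.5 -0.1 -2.5] open 0.611 grip 29.9
```

Emit:
apply_moves --rows '[{"x": -4, "y": -48, "z": -1, "rx": 0, "ry": 0, "rz": 0, "claw": 255}, {"x": -9, "y": -98, "z": -1, "rx": 0, "ry": 0, "rz": 0, "claw": 255}, {"x": -13, "y": -144, "z": -1, "rx": 0, "ry": 0, "rz": 0, "claw": 255}, {"x": -16, "y": -180, "z": -1, "rx": 0, "ry": 0, "rz": 0, "claw": 255}, {"x": -18, "y": -195, "z": 10, "rx": 0, "ry": 0, "rz": 0, "claw": 255}, {"x": -18, "y": -195, "z": 40, "rx": 0, "ry": 0, "rz": 0, "claw": 255}, {"x": -18, "y": -195, "z": 75, "rx": 0, "ry": 0, "rz": 0, "claw": 255}, {"x": -18, "y": -195, "z": 107, "rx": 0, "ry": 0, "rz": 0, "claw": 255}, {"x": -18, "y": -195, "z": 128, "rx": 0, "ry": 0, "rz": 0, "claw": 255}, {"x": -18, "y": -195, "z": 135, "rx": 0, "ry": 0, "rz": 0, "claw": 255}]'

```text
time_s: 15.45
position: [0.6078, 0.0008, 0.0666]
tcp_rot: [[-0.992, -0.124, -0.005], [-0.124, 0.992, 0.001], [0.005, 0.002, -1.0]]
force: [0.2, -0.3, -3.3]
opening: 0.612
grasp_force: 29.9
```

```bash
python3 -c "
from h import *
go(*pan(85),.059,6.8)
"
```

```text
d [-0.9 -4.4  7.6] r [ 0.02 -0.05  0.05] t 15.45 pos [0.6078 0.0008 0.0666] F [ 0.2 -0.3 -3.3] open 0.612 grip 29.9
```

Emit:
apply_moves --rows '[{"x": 0, "y": -3, "z": 2, "rx": 0, "ry": 0, "rz": 0, "claw": 255}, {"x": 0, "y": -3, "z": 4, "rx": 0, "ry": 0, "rz": 0, "claw": 255}, {"x": 0, "y": -3, "z": 6, "rx": 0, "ry": 0, "rz": 0, "claw": 255}, {"x": 0, "y": -3, "z": 7.5, "rx": 0, "ry": 0, "rz": 0, "claw": 255}, {"x": 0, "y": -3, "z": 7.5, "rx": 0, "ry": 0, "rz": 0, "claw": 255}, {"x": 0, "y": -3, "z": 7.5, "rx": 0, "ry": 0, "rz": 0, "claw": 255}]'

```text
time_s: 16.2
position: [0.6104, -0.0033, 0.0618]
tcp_rot: [[-0.992, -0.124, 0.0], [-0.124, 0.992, -0.0], [-0.0, -0.0, -1.0]]
force: [-0.3, -0.2, -2.2]
opening: 0.607
grasp_force: 29.9
```

Emit:
apply_moves --rows '[{"x": 0, "y": 0, "z": 1, "rx": 0, "ry": 0, "rz": 0, "claw": 255}, {"x": 0, "y": 0, "z": 2, "rx": 0, "ry": 0, "rz": 0, "claw": 255}, {"x": 0, "y": 0, "z": 2.5, "rx": 0, "ry": 0, "rz": 0, "claw": 255}, {"x": 0, "y": 0, "z": 2.5, "rx": 0, "ry": 0, "rz": 0, "claw": 255}]'

```text
time_s: 16.7
position: [0.6104, -0.0033, 0.0593]
tcp_rot: [[-0.992, -0.124, 0.0], [-0.124, 0.992, 0.0], [-0.0, -0.0, -1.0]]
force: [0.4, 0.9, -1.0]
opening: 0.613
grasp_force: 29.9
```

Emit:
apply_moves --rows '[{"x": 0, "y": 0, "z": 0.6, "rx": 0, "ry": 0, "rz": 0, "claw": 255}, {"x": 0, "y": 0, "z": 0.6, "rx": 0, "ry": 0, "rz": 0, "claw": 0}, {"x": 0, "y": 0, "z": 0.6, "rx": 0, "ry": 0, "rz": 0, "claw": 0}, {"x": 0, "y": 0, "z": 0.6, "rx": 0, "ry": 0, "rz": 0, "claw": 0}, {"x": 0, "y": 0, "z": 0.6, "rx": 0, "ry": 0, "rz": 0, "claw": 0}, {"x": 0, "y": 0, "z": 0.6, "rx": 0, "ry": 0, "rz": 0, "claw": 0}, {"x": 0, "y": 0, "z": -20, "rx": 0, "ry": 0, "rz": 0, "claw": 0}, {"x": 0, "y": 0, "z": -55, "rx": 0, "ry": 0, "rz": 0, "claw": 0}, {"x": 0, "y": 0, "z": -95, "rx": 0, "ry": 0, "rz": 0, "claw": 0}, {"x": 0, "y": 0, "z": -120, "rx": 0, "ry": 0, "rz": 0, "claw": 0}]'

```text
time_s: 17.95
position: [0.6111, -0.0034, 0.1812]
tcp_rot: [[-0.992, -0.124, 0.003], [-0.124, 0.992, -0.0], [-0.003, -0.001, -1.0]]
force: [0.7, -0.4, -0.4]
opening: 0.996
grasp_force: 0.0
```

```bash
python3 -c "
from h import *
go(*TN,.180,12.5)
t,e=capture('top');P=cloud('top',e)
c=(.548,.2336);g=(np.abs(P[...,0]-c[0])<.04)&(np.abs(P[...,1]-c[1])<.04)&(P[...,2]>.112)&(P[...,2]<.125);print(P[g].mean(0),g.sum(),cv2.minAreaRect((P[g][:,:2]*1000).astype(np.float32)))
"
```

```text
d [ 34.4 243.    1. ] r [-0.01  0.02 -0.9 ] t 17.95 pos [ 0.6111 -0.0034  0.1812] F [ 0.7 -0.4 -0.4] open 0.996 grip 0.0
[0.54715945 0.23406765 0.1196795 ] 720 ((547.1315307617188, 235.2177276611328), (49.86492919921875, 50.74571228027344), 14.118186950683594)
```

Emit:
apply_moves --rows '[{"x": 4, "y": 28, "z": 0, "rx": 0, "ry": 0, "rz": -0.3, "claw": 0}, {"x": 11, "y": 78, "z": 0, "rx": 0, "ry": 0, "rz": -0.6, "claw": 0}, {"x": 19, "y": 132, "z": 0, "rx": 0, "ry": 0, "rz": -0.95, "claw": 0}, {"x": 27, "y": 188, "z": 0, "rx": 0, "ry": 0, "rz": -0.95, "claw": 0}, {"x": 33, "y": 230, "z": 0, "rx": 0, "ry": 0, "rz": -0.95, "claw": 0}, {"x": 34, "y": 243, "z": 0, "rx": 0, "ry": 0, "rz": -0.95, "claw": 0}, {"x": 34, "y": 243, "z": 0, "rx": 0, "ry": 0, "rz": -0.95, "claw": 0}, {"x": 34, "y": 243, "z": 0, "rx": 0, "ry": 0, "rz": -0.95, "claw": 0}]'

```text
time_s: 19.0
position: [0.5472, 0.2322, 0.1789]
tcp_rot: [[-0.975, -0.22, -0.0], [-0.22, 0.975, -0.001], [0.0, -0.001, -1.0]]
force: [-0.0, -0.1, 0.8]
opening: 1.003
grasp_force: 0.0
```

```bash
python3 -c "
from h import *
go(.547,.234,.054,12.8)
"
```

```text
d [ -0.2   1.8 124.9] r [-0.01 -0.   -0.01] t 19.0 pos [0.5472 0.2322 0.1789] F [-0.  -0.1  0.8] open 1.003 grip 0.0
```

Emit:
apply_moves --rows '[{"x": 0, "y": 1.5, "z": 25, "rx": 0, "ry": 0, "rz": 0, "claw": 0}, {"x": 0, "y": 1.5, "z": 60, "rx": 0, "ry": 0, "rz": 0, "claw": 0}, {"x": 0, "y": 1.5, "z": 92, "rx": 0, "ry": 0, "rz": 0, "claw": 0}, {"x": 0, "y": 1.5, "z": 114, "rx": 0, "ry": 0, "rz": 0, "claw": 0}, {"x": 0, "y": 1.5, "z": 124, "rx": 0, "ry": 0, "rz": 0, "claw": 0}, {"x": 0, "y": 1.5, "z": 124, "rx": 0, "ry": 0, "rz": 0, "claw": 0}, {"x": 0, "y": 1.5, "z": 124, "rx": 0, "ry": 0, "rz": 0, "claw": 0}]'

```text
time_s: 19.88
position: [0.5473, 0.2349, 0.0561]
tcp_rot: [[-0.975, -0.221, 0.002], [-0.221, 0.975, 0.0], [-0.002, -0.0, -1.0]]
force: [-0.1, 0.2, 0.8]
opening: 0.997
grasp_force: 0.0
```

```bash
python3 -c "
from h import *
go(.547,.234,.054,12.8)
"
```

```text
d [ 0.5 -0.8  2.1] r [-0.    0.02 -0.01] t 19.875 pos [0.5473 0.2349 0.0561] F [-0.1  0.2  0.8] open 0.997 grip 0.0
```

Emit:
apply_moves --rows '[{"x": 0, "y": -0.5, "z": 2, "rx": 0, "ry": 0, "rz": 0, "claw": 0}, {"x": 0, "y": -0.5, "z": 2, "rx": 0, "ry": 0, "rz": 0, "claw": 255}, {"x": 0, "y": -0.5, "z": 2, "rx": 0, "ry": 0, "rz": 0, "claw": 255}, {"x": 0, "y": -0.5, "z": 2, "rx": 0, "ry": 0, "rz": 0, "claw": 255}, {"x": 0, "y": -0.5, "z": 2, "rx": 0, "ry": 0, "rz": 0, "claw": 255}, {"x": 0, "y": -0.5, "z": 2, "rx": 0, "ry": 0, "rz": 0, "claw": 255}, {"x": 0, "y": -0.5, "z": 2, "rx": 0, "ry": 0, "rz": 0, "claw": 255}, {"x": 0, "y": -0.5, "z": 2, "rx": 0, "ry": 0, "rz": 0, "claw": 255}]'

```text
time_s: 20.88
position: [0.5464, 0.2345, 0.0531]
tcp_rot: [[-0.975, -0.221, -0.0], [-0.221, 0.975, -0.0], [0.0, -0.0, -1.0]]
force: [0.3, -1.3, 0.6]
opening: 0.563
grasp_force: 29.9
```

```bash
python3 -c "
from h import *
go(*pan(0),.2,6.8)
"
```

```text
d [  76.  -237.1 -146.9] r [-0. -0.  1.] t 20.875 pos [0.5464 0.2345 0.0531] F [ 0.3 -1.3  0.6] open 0.563 grip 29.9
```

Emit:
apply_moves --rows '[{"x": 0, "y": 0, "z": -10, "rx": 0, "ry": 0, "rz": 0, "claw": 255}, {"x": 0, "y": 0, "z": -35, "rx": 0, "ry": 0, "rz": 0, "claw": 255}, {"x": 0, "y": 0, "z": -70, "rx": 0, "ry": 0, "rz": 0, "claw": 255}, {"x": 0, "y": 0, "z": -105, "rx": 0, "ry": 0, "rz": 0, "claw": 255}, {"x": 0, "y": 0, "z": -134, "rx": 0, "ry": 0, "rz": 0, "claw": 255}, {"x": 2, "y": -8, "z": -147, "rx": 0, "ry": 0, "rz": 0.2, "claw": 255}, {"x": 11, "y": -35, "z": -147, "rx": 0, "ry": 0, "rz": 0.4, "claw": 255}, {"x": 24, "y": -75, "z": -147, "rx": 0, "ry": 0, "rz": 0.6, "claw": 255}, {"x": 38, "y": -120, "z": -147, "rx": 0, "ry": 0, "rz": 0.8, "claw": 255}, {"x": 53, "y": -165, "z": -147, "rx": 0, "ry": 0, "rz": 1, "claw": 255}]'

```text
time_s: 22.12
position: [0.5301, 0.0603, 0.1995]
tcp_rot: [[-0.993, -0.117, -0.002], [-0.117, 0.993, -0.0], [0.002, 0.0, -1.0]]
force: [0.8, 0.1, -2.3]
opening: 0.561
grasp_force: 29.9
```

```bash
python3 -c "
from h import *
go(*pan(0),.2,6.8)
"
```

```text
d [ 13.9 -72.7  -0.5] r [ 0.   -0.02 -0.01] t 22.125 pos [0.5301 0.0603 0.1995] F [ 0.8  0.1 -2.3] open 0.561 grip 29.9
```

Emit:
apply_moves --rows '[{"x": 7, "y": -35, "z": 0, "rx": 0, "ry": 0, "rz": 0, "claw": 255}, {"x": 12, "y": -62, "z": 0, "rx": 0, "ry": 0, "rz": 0, "claw": 255}, {"x": 14, "y": -72, "z": 8, "rx": 0, "ry": 0, "rz": 0, "claw": 255}, {"x": 14, "y": -72, "z": 35, "rx": 0, "ry": 0, "rz": 0, "claw": 255}, {"x": 14, "y": -72, "z": 70, "rx": 0, "ry": 0, "rz": 0, "claw": 255}, {"x": 14, "y": -72, "z": 105, "rx": 0, "ry": 0, "rz": 0, "claw": 255}, {"x": 14, "y": -72, "z": 127, "rx": 0, "ry": 0, "rz": 0, "claw": 255}, {"x": 14, "y": -72, "z": 138, "rx": 0, "ry": 0, "rz": 0, "claw": 255}, {"x": 14, "y": -72, "z": 138, "rx": 0, "ry": 0, "rz": 0, "claw": 255}, {"x": 14, "y": -72, "z": 138, "rx": 0, "ry": 0, "rz": 0, "claw": 255}]'

```text
time_s: 23.38
position: [0.5265, -0.0112, 0.0628]
tcp_rot: [[-0.993, -0.118, 0.002], [-0.118, 0.993, -0.0], [-0.002, -0.0, -1.0]]
force: [0.2, -0.8, -2.3]
opening: 0.561
grasp_force: 29.9
```

```bash
python3 -c "
from h import *
go(*pan(0),.053,6.8)
"
```

```text
d [ 2.  -2.1  9.8] r [-0.    0.01  0.  ] t 23.375 pos [ 0.5265 -0.0112  0.0628] F [ 0.2 -0.8 -2.3] open 0.561 grip 29.9
```

Emit:
apply_moves --rows '[{"x": 0, "y": 0, "z": 4, "rx": 0, "ry": 0, "rz": 0, "claw": 255}, {"x": 0, "y": 0, "z": 7, "rx": 0, "ry": 0, "rz": 0, "claw": 255}, {"x": 0, "y": 0, "z": 9, "rx": 0, "ry": 0, "rz": 0, "claw": 255}, {"x": 0, "y": 0, "z": 9, "rx": 0, "ry": 0, "rz": 0, "claw": 255}, {"x": 0, "y": 0, "z": 9, "rx": 0, "ry": 0, "rz": 0, "claw": 255}]'

```text
time_s: 24.0
position: [0.5259, -0.0112, 0.0532]
tcp_rot: [[-0.993, -0.118, 0.0], [-0.118, 0.993, -0.0], [-0.0, -0.0, -1.0]]
force: [0.3, -0.3, -2.3]
opening: 0.563
grasp_force: 29.9
```

Emit:
apply_moves --rows '[{"x": 0, "y": 0, "z": 0.5, "rx": 0, "ry": 0, "rz": 0, "claw": 255}, {"x": 0, "y": 0, "z": 1, "rx": 0, "ry": 0, "rz": 0, "claw": 255}, {"x": 0, "y": 0, "z": 1, "rx": 0, "ry": 0, "rz": 0, "claw": 255}]'

```text
time_s: 24.38
position: [0.526, -0.0113, 0.053]
tcp_rot: [[-0.993, -0.118, 0.001], [-0.118, 0.993, -0.0], [-0.001, -0.0, -1.0]]
force: [-2.3, -0.3, 5.8]
opening: 0.561
grasp_force: 29.9
```

Emit:
apply_moves --rows '[{"x": 0, "y": 0, "z": 0.3, "rx": 0, "ry": 0, "rz": 0, "claw": 0}, {"x": 0, "y": 0, "z": 0.3, "rx": 0, "ry": 0, "rz": 0, "claw": 0}, {"x": 0, "y": 0, "z": 0.3, "rx": 0, "ry": 0, "rz": 0, "claw": 0}, {"x": 0, "y": 0, "z": 0.3, "rx": 0, "ry": 0, "rz": 0, "claw": 0}, {"x": 0, "y": 0, "z": 0.3, "rx": 0, "ry": 0, "rz": 0, "claw": 0}, {"x": 0, "y": 0, "z": -15, "rx": 0, "ry": 0, "rz": 0, "claw": 0}, {"x": 0, "y": 0, "z": -45, "rx": 0, "ry": 0, "rz": 0, "claw": 0}, {"x": 0, "y": 0, "z": -85, "rx": 0, "ry": 0, "rz": 0, "claw": 0}, {"x": 0, "y": 0, "z": -120, "rx": 0, "ry": 0, "rz": 0, "claw": 0}, {"x": 0, "y": 0, "z": -120, "rx": 0, "ry": 0, "rz": 0, "claw": 0}]'

```text
time_s: 25.62
position: [0.5281, -0.0116, 0.1759]
tcp_rot: [[-0.993, -0.118, 0.008], [-0.119, 0.993, -0.002], [-0.008, -0.003, -1.0]]
force: [0.1, 0.1, -0.4]
opening: 1.0
grasp_force: 0.0
```

```bash
python3 -c "
from h import *
go(*RG,.15,7)
t,e=capture('top');s,f=capture('side');np.savez('pics/r',t=t,e=e,s=s,f=f)
crop(t,118,242,130,108,6,'pics/r1.png')
"
```

```text
d [-46.8 303.3  25.4] r [-0.03  0.07 -0.03] t 25.625 pos [ 0.5281 -0.0116  0.1759] F [ 0.1  0.1 -0.4] open 1.0 grip 0.0
```

View pics/r1.png

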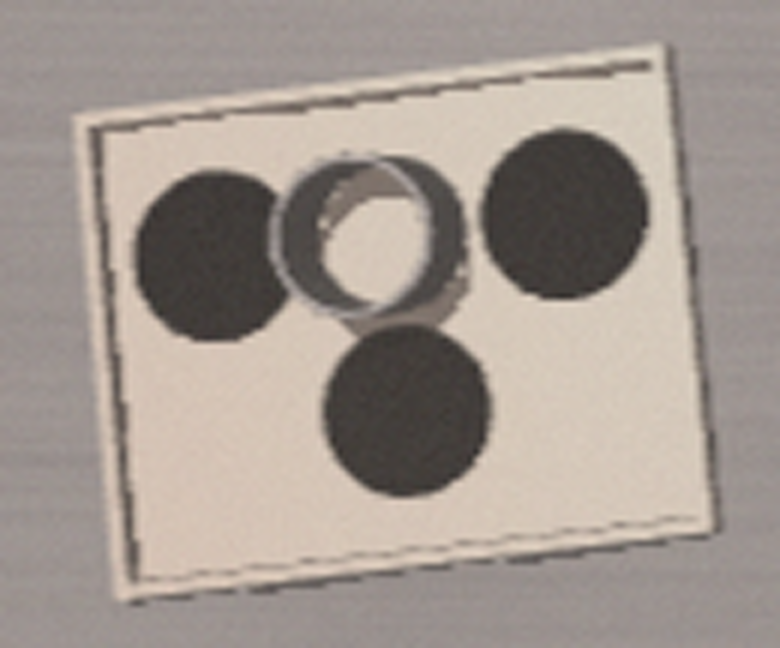

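The three dark spots are clear now: shaker (217,256), tin (565,213), bottle (407,410). The ring's rim is centred at about (351,235), and it stands upright.

```bash
python3 -c "
from h import *
T=lambda U,V:((U+.5)/6-.5+118,(V+.5)/6-.5+242)
for n,q,z in [('shk',(217,256),.005),('tin',(565,213),.005),('bot',(407,410),.005),('ring',(351,235),.05)]: print(n,onz('top',*T(*q),z).round(4))
t=np.load('pics/r.npz')
print([ (P[z].mean(0).round(4),z.sum()) for P,z in [(P,(np.hypot(P[...,0]-.538,P[...,1]-.295)<.04)&(P[...,2]>.045)&(P[...,2]<.056)) for P in (cloud('top',t['e']),cloud('side',t['f']))]])
P=cloud('top',t['e'])
for nm,c in (('bottle',(.4414,-.0214)),('shaker',(.6104,-.0033))):
  z=(np.hypot(P[...,0]-c[0],P[...,1]-c[1])<.045)&(P[...,2]>.09)&(P[...,2]<.15);print(nm,P[z].mean(0).round(4),P[z].max(0).round(3),z.sum())
# side spot centres: dark blobs on caddy
m=((t['s'].mean(2)<90)).astype(np.uint8);k,l,st,ce=cv2.connectedComponentsWithStats(m)
for i in range(1,k):
  x=onz('side',*ce[i],.005)
  if st[i,4]>100 and abs(x[1]-.29)<.12 and abs(x[0]-.51)<.1: print('side blob',x.round(4),st[i])
s=read_state();print(s['joint_positions'].round(1))
"
```

```text
shk [0.5315 0.358  0.005 ]
tin [0.5475 0.2345 0.005 ]
bot [0.4781 0.2888 0.005 ]
ring [0.5397 0.296  0.05  ]
[(array([0.5389, 0.2961, 0.0501]), np.int64(158)), (array([0.5369, 0.293 , 0.0483]), np.int64(157))]
bottle [ 0.4306 -0.0167  0.1148] [0.443 0.004 0.142] 221
shaker [ 0.6091 -0.0024  0.1112] [0.635 0.025 0.12 ] 620
side blob [0.5222 0.3522 0.005 ] [173 197  23  23 221]
side blob [0.5574 0.2981 0.005 ] [206 200  10  21 130]
side blob [0.5458 0.2339 0.005 ] [210 219  27  17 350]
side blob [0.4773 0.2875 0.005 ] [166 221  29  17 371]
[ -13.4   26.1   99.     0.    54.9 -110.2]
```

Emit:
apply_moves --rows '[{"x": -5, "y": 28, "z": 0, "rx": 0, "ry": 0, "rz": 0, "claw": 0}, {"x": -12, "y": 78, "z": 0, "rx": 0, "ry": 0, "rz": 0, "claw": 0}, {"x": -20, "y": 132, "z": 5, "rx": 0, "ry": 0, "rz": 0, "claw": 0}, {"x": -29, "y": 188, "z": 10, "rx": 0, "ry": 0, "rz": 0, "claw": 0}, {"x": -37, "y": 242, "z": 15, "rx": 0, "ry": 0, "rz": 0, "claw": 0}, {"x": -44, "y": 285, "z": 20, "rx": 0, "ry": 0, "rz": 0, "claw": 0}, {"x": -47, "y": 303, "z": 25, "rx": 0, "ry": 0, "rz": 0, "claw": 0}, {"x": -47, "y": 303, "z": 25, "rx": 0, "ry": 0, "rz": 0, "claw": 0}, {"x": -47, "y": 303, "z": 25, "rx": 0, "ry": 0, "rz": 0, "claw": 0}]'

```text
time_s: 26.85
position: [0.5364, 0.2936, 0.1467]
tcp_rot: [[-0.993, -0.117, -0.001], [-0.117, 0.993, -0.001], [0.002, -0.001, -1.0]]
force: [-0.1, 0.0, 0.0]
opening: 1.001
grasp_force: 0.0
```

```bash
python3 -c "
from h import *
go(.5388,.2955,.011,7)
"
```

```text
d [ -2.8   1.7 135.6] r [-0.01 -0.02 -0.04] t 26.85 pos [0.5364 0.2936 0.1467] F [-0.1  0.   0. ] open 1.001 grip 0.0
```

Emit:
apply_moves --rows '[{"x": -2, "y": 1.5, "z": 30, "rx": 0, "ry": 0, "rz": 0, "claw": 0}, {"x": -2, "y": 1.5, "z": 65, "rx": 0, "ry": 0, "rz": 0, "claw": 0}, {"x": -2, "y": 1.5, "z": 95, "rx": 0, "ry": 0, "rz": 0, "claw": 0}, {"x": -2, "y": 1.5, "z": 118, "rx": 0, "ry": 0, "rz": 0, "claw": 0}, {"x": -2, "y": 1.5, "z": 128, "rx": 0, "ry": 0, "rz": 0, "claw": 0}, {"x": -2, "y": 1.5, "z": 131, "rx": 0, "ry": 0, "rz": 0, "claw": 0}, {"x": -2, "y": 1.5, "z": 131, "rx": 0, "ry": 0, "rz": 0, "claw": 0}, {"x": -2, "y": 1.5, "z": 131, "rx": 0, "ry": 0, "rz": 0, "claw": 0}]'

```text
time_s: 27.85
position: [0.5392, 0.2971, 0.0172]
tcp_rot: [[-0.993, -0.118, 0.002], [-0.118, 0.993, 0.001], [-0.002, 0.0, -1.0]]
force: [0.2, 0.4, -0.6]
opening: 0.999
grasp_force: 0.0
```

```bash
python3 -c "
from h import *
go(.5388,.2955,.011,7)
p,d=capture('side');crop(p,122,148,140,116,5,'pics/r2.png')
"
```

```text
d [ 0.6 -1.6  6.2] r [ 0.    0.02 -0.04] t 27.85 pos [0.5392 0.2971 0.0172] F [ 0.2  0.4 -0.6] open 0.999 grip 0.0
```

View pics/r2.png

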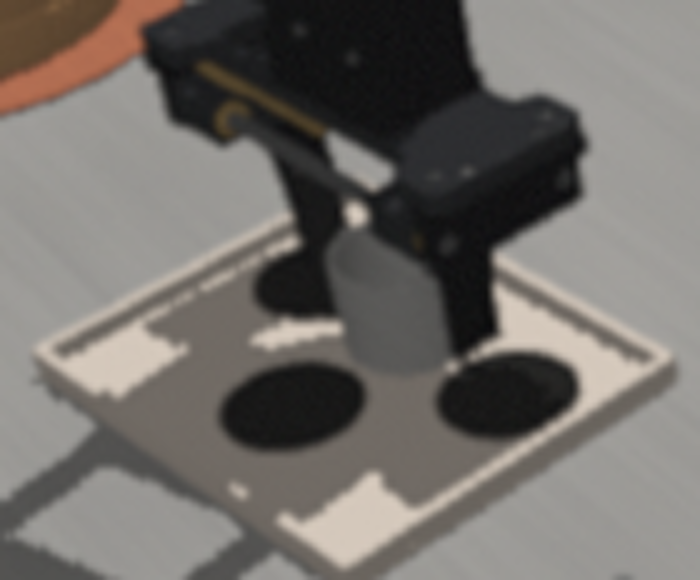

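The fingers straddle the ring, with the right tip at about (470,350), close to the floor. I'll go 4 mm lower and close.

Emit:
apply_moves --rows '[{"x": 0, "y": -1, "z": 4, "rx": 0, "ry": 0, "rz": 0, "claw": 0}, {"x": 0, "y": -1, "z": 4, "rx": 0, "ry": 0, "rz": 0, "claw": 255}, {"x": 0, "y": -1, "z": 4, "rx": 0, "ry": 0, "rz": 0, "claw": 255}, {"x": 0, "y": -1, "z": 4, "rx": 0, "ry": 0, "rz": 0, "claw": 255}, {"x": 0, "y": -1, "z": 4, "rx": 0, "ry": 0, "rz": 0, "claw": 255}, {"x": 0, "y": -1, "z": 4, "rx": 0, "ry": 0, "rz": 0, "claw": 255}, {"x": 0, "y": -1, "z": 4, "rx": 0, "ry": 0, "rz": 0, "claw": 255}, {"x": 0, "y": -1, "z": 4, "rx": 0, "ry": 0, "rz": 0, "claw": 255}]'

```text
time_s: 28.9
position: [0.5386, 0.296, 0.0121]
tcp_rot: [[-0.993, -0.118, 0.0], [-0.118, 0.993, 0.0], [-0.0, 0.0, -1.0]]
force: [-0.6, -0.3, -0.5]
opening: 0.645
grasp_force: 30.0
```

```bash
python3 -c "
from h import *
go(.447,-.299,.18,7)
"
```

```text
d [ 161.4 -580.  -167.9] r [ 0.    0.   -0.03] t 28.9 pos [0.5386 0.296  0.0121] F [-0.6 -0.3 -0.5] open 0.645 grip 30.0
```

Emit:
apply_moves --rows '[{"x": 0, "y": 0, "z": -10, "rx": 0, "ry": 0, "rz": 0, "claw": 255}, {"x": 0, "y": 0, "z": -35, "rx": 0, "ry": 0, "rz": 0, "claw": 255}, {"x": 0, "y": 0, "z": -70, "rx": 0, "ry": 0, "rz": 0, "claw": 255}, {"x": 0, "y": 0, "z": -110, "rx": 0, "ry": 0, "rz": 0, "claw": 255}, {"x": 0, "y": 0, "z": -145, "rx": 0, "ry": 0, "rz": 0, "claw": 255}, {"x": 2, "y": -8, "z": -168, "rx": 0, "ry": 0, "rz": 0, "claw": 255}, {"x": 10, "y": -35, "z": -168, "rx": 0, "ry": 0, "rz": 0, "claw": 255}, {"x": 22, "y": -80, "z": -168, "rx": 0, "ry": 0, "rz": 0, "claw": 255}, {"x": 36, "y": -130, "z": -168, "rx": 0, "ry": 0, "rz": 0, "claw": 255}, {"x": 50, "y": -180, "z": -168, "rx": 0, "ry": 0, "rz": 0, "claw": 255}]'

```text
time_s: 30.15
position: [0.5099, 0.11, 0.1808]
tcp_rot: [[-0.993, -0.119, 0.001], [-0.119, 0.993, -0.0], [-0.001, -0.0, -1.0]]
force: [0.7, -0.1, -0.8]
opening: 0.644
grasp_force: 30.0
```

```bash
python3 -c "
from h import *
go(.447,-.299,.18,7)
s=np.load('pics/side0.npz')['p'];h=cv2.cvtColor(s,cv2.COLOR_RGB2HSV);m=((h[...,1]>140)&(h[...,2]>110)).astype(np.uint8)
k,l,st,ce=cv2.connectedComponentsWithStats(m)
for i in range(1,k):
  if st[i,4]>1000:
    c=max(cv2.findContours((l==i).astype(np.uint8),0,1)[0],key=len)[:,0];w=np.array([onz('side',*q,.007)[:2] for q in c],np.float32);print(st[i],[np.round(v,4) for v in cv2.minEnclosingCircle(w)],w.mean(0))
"
```

```text
d [ 111.1 -398.6    0.8] r [-0.    0.01 -0.03] t 30.15 pos [0.5099 0.11   0.1808] F [ 0.7 -0.1 -0.8] open 0.644 grip 30.0
[ 188   75   72   29 1531] [array([0.9331, 0.8166]), np.float64(0.1102)] [0.92936146 0.81351405]
[  69  106   69   29 1441] [array([0.5688, 0.8712]), np.float64(0.0909)] [0.56698394 0.8690499 ]
```

Emit:
apply_moves --rows '[{"x": 14, "y": -50, "z": 0, "rx": 0, "ry": 0, "rz": 0, "claw": 255}, {"x": 28, "y": -100, "z": 0, "rx": 0, "ry": 0, "rz": 0, "claw": 255}, {"x": 42, "y": -150, "z": 0, "rx": 0, "ry": 0, "rz": 0, "claw": 255}, {"x": 56, "y": -200, "z": 0, "rx": 0, "ry": 0, "rz": 0, "claw": 255}, {"x": 70, "y": -250, "z": 0, "rx": 0, "ry": 0, "rz": 0, "claw": 255}, {"x": 84, "y": -300, "z": 0, "rx": 0, "ry": 0, "rz": 0, "claw": 255}, {"x": 97, "y": -347, "z": 0, "rx": 0, "ry": 0, "rz": 0, "claw": 255}, {"x": 107, "y": -383, "z": 0, "rx": 0, "ry": 0, "rz": 0, "claw": 255}, {"x": 111, "y": -398, "z": 0, "rx": 0, "ry": 0, "rz": 0, "claw": 255}, {"x": 111, "y": -398, "z": 0, "rx": 0, "ry": 0, "rz": 0, "claw": 255}]'

```text
time_s: 31.4
position: [0.447, -0.2971, 0.1803]
tcp_rot: [[-0.993, -0.117, 0.0], [-0.117, 0.993, 0.0], [-0.0, 0.0, -1.0]]
force: [-0.2, -0.2, -0.9]
opening: 0.644
grasp_force: 30.0
```

```bash
python3 -c "
from h import *
go(.4475,-.2988,.022,7)
print(read_state()['joint_positions'].round(1))
"
```

```text
d [ -0.3  -1.8 158.3] r [ 0.    0.   -0.05] t 31.4 pos [ 0.447  -0.2971  0.1803] F [-0.2 -0.2 -0.9] open 0.644 grip 30.0
[ -45.6   26.2   97.     0.    56.8 -142.3]
```

Emit:
apply_moves --rows '[{"x": 0, "y": -1, "z": 10, "rx": 0, "ry": 0, "rz": 0, "claw": 255}, {"x": 0, "y": -1, "z": 40, "rx": 0, "ry": 0, "rz": 0, "claw": 255}, {"x": 0, "y": -1, "z": 80, "rx": 0, "ry": 0, "rz": 0, "claw": 255}, {"x": 0, "y": -1, "z": 118, "rx": 0, "ry": 0, "rz": 0, "claw": 255}, {"x": 0, "y": -1, "z": 143, "rx": 0, "ry": 0, "rz": 0, "claw": 255}, {"x": 0, "y": -1, "z": 155, "rx": 0, "ry": 0, "rz": 0, "claw": 255}, {"x": 0, "y": -1, "z": 155, "rx": 0, "ry": 0, "rz": 0, "claw": 255}, {"x": 0, "y": -1, "z": 155, "rx": 0, "ry": 0, "rz": 0, "claw": 255}, {"x": 0, "y": -1, "z": 155, "rx": 0, "ry": 0, "rz": 0, "claw": 255}]'

```text
time_s: 32.52
position: [0.4478, -0.2985, 0.0262]
tcp_rot: [[-0.993, -0.118, 0.002], [-0.118, 0.993, -0.002], [-0.001, -0.002, -1.0]]
force: [0.1, -0.6, -0.8]
opening: 0.643
grasp_force: 30.0
```

```bash
python3 -c "
from h import *
go(.4475,-.2988,.0141,7)
"
```

```text
d [ 0.4 -0.3 12.1] r [-0.02  0.01 -0.03] t 32.525 pos [ 0.4478 -0.2985  0.0262] F [ 0.1 -0.6 -0.8] open 0.643 grip 30.0
```

Emit:
apply_moves --rows '[{"x": 0, "y": 0, "z": 4, "rx": 0, "ry": 0, "rz": 0, "claw": 255}, {"x": 0, "y": 0, "z": 7, "rx": 0, "ry": 0, "rz": 0, "claw": 255}, {"x": 0, "y": 0, "z": 9, "rx": 0, "ry": 0, "rz": 0, "claw": 255}, {"x": 0, "y": 0, "z": 10.5, "rx": 0, "ry": 0, "rz": 0, "claw": 255}, {"x": 0, "y": 0, "z": 10.5, "rx": 0, "ry": 0, "rz": 0, "claw": 255}, {"x": 0, "y": 0, "z": 10.5, "rx": 0, "ry": 0, "rz": 0, "claw": 255}]'

```text
time_s: 33.28
position: [0.4473, -0.298, 0.0146]
tcp_rot: [[-0.993, -0.118, -0.0], [-0.118, 0.993, -0.0], [0.0, -0.0, -1.0]]
force: [-0.3, -0.4, -1.0]
opening: 0.646
grasp_force: 30.0
```

Emit:
apply_moves --rows '[{"x": 0, "y": -0.5, "z": 0.5, "rx": 0, "ry": 0, "rz": 0, "claw": 255}, {"x": 0, "y": -0.5, "z": 1, "rx": 0, "ry": 0, "rz": 0, "claw": 255}, {"x": 0, "y": -0.5, "z": 1, "rx": 0, "ry": 0, "rz": 0, "claw": 255}]'

```text
time_s: 33.65
position: [0.4474, -0.2986, 0.0141]
tcp_rot: [[-0.993, -0.118, 0.0], [-0.118, 0.993, -0.0], [-0.0, -0.0, -1.0]]
force: [-0.6, 0.3, 3.3]
opening: 0.643
grasp_force: 30.0
```

Emit:
apply_moves --rows '[{"x": 0, "y": 0, "z": 0, "rx": 0, "ry": 0, "rz": 0, "claw": 0}, {"x": 0, "y": 0, "z": 0, "rx": 0, "ry": 0, "rz": 0, "claw": 0}, {"x": 0, "y": 0, "z": 0, "rx": 0, "ry": 0, "rz": 0, "claw": 0}, {"x": 0, "y": 0, "z": 0, "rx": 0, "ry": 0, "rz": 0, "claw": 0}, {"x": 0, "y": 0, "z": 0, "rx": 0, "ry": 0, "rz": 0, "claw": 0}, {"x": 0, "y": 0, "z": -15, "rx": 0, "ry": 0, "rz": 0, "claw": 0}, {"x": 0, "y": 0, "z": -45, "rx": 0, "ry": 0, "rz": 0, "claw": 0}, {"x": 0, "y": 0, "z": -90, "rx": 0, "ry": 0, "rz": 0, "claw": 0}, {"x": 0, "y": 0, "z": -140, "rx": 0, "ry": 0, "rz": 0, "claw": 0}, {"x": 0, "y": 0, "z": -165, "rx": 0, "ry": 0, "rz": 0, "claw": 0}]'

```text
time_s: 34.9
position: [0.4482, -0.2993, 0.1826]
tcp_rot: [[-0.993, -0.118, 0.004], [-0.118, 0.993, -0.004], [-0.003, -0.004, -1.0]]
force: [-0.7, -0.7, -0.7]
opening: 1.003
grasp_force: 0.0
```

```bash
python3 -c "
from h import *
go(.6104,-.0033,.180,7)
"
```

```text
d [-196.1  274.8    2.1] r [-0.04  0.03 -0.03] t 34.9 pos [ 0.4482 -0.2993  0.1826] F [-0.7 -0.7 -0.7] open 1.003 grip 0.0
```

Emit:
apply_moves --rows '[{"x": -18, "y": 25, "z": 2, "rx": 0, "ry": 0, "rz": 0, "claw": 0}, {"x": -48, "y": 67, "z": 2, "rx": 0, "ry": 0, "rz": 0, "claw": 0}, {"x": -80, "y": 112, "z": 2, "rx": 0, "ry": 0, "rz": 0, "claw": 0}, {"x": -112, "y": 157, "z": 2, "rx": 0, "ry": 0, "rz": 0, "claw": 0}, {"x": -144, "y": 202, "z": 2, "rx": 0, "ry": 0, "rz": 0, "claw": 0}, {"x": -174, "y": 244, "z": 2, "rx": 0, "ry": 0, "rz": 0, "claw": 0}, {"x": -192, "y": 269, "z": 2, "rx": 0, "ry": 0, "rz": 0, "claw": 0}, {"x": -196, "y": 275, "z": 2, "rx": 0, "ry": 0, "rz": 0, "claw": 0}, {"x": -196, "y": 275, "z": 2, "rx": 0, "ry": 0, "rz": 0, "claw": 0}, {"x": -196, "y": 275, "z": 2, "rx": 0, "ry": 0, "rz": 0, "claw": 0}]'

```text
time_s: 36.15
position: [0.6088, -0.0035, 0.1769]
tcp_rot: [[-0.993, -0.117, -0.0], [-0.117, 0.993, -0.0], [0.001, -0.0, -1.0]]
force: [0.4, -0.5, -0.1]
opening: 1.0
grasp_force: 0.0
```

```bash
python3 -c "
from h import *
go(.6104,-.0033,.0593,7)
t,e=capture('top');s,f=capture('side')
a=cv2.resize(t[290:366,420:516],None,fx=4,fy=4,interpolation=2);b=cv2.resize(s[370:480,330:440],None,fx=4,fy=4,interpolation=2)
o=np.zeros((440,824,3),np.uint8);o[:304,:384]=a;o[:,384:]=b;cv2.imwrite('pics/ring.png',o[:,:800,::-1])
P=cloud('top',e);z=(np.hypot(P[...,0]-.448,P[...,1]+.298)<.045)&(P[...,2]>.045)&(P[...,2]<.06);print(P[z].mean(0),z.sum())
"
```

```text
d [ -1.7   0.  117.6] r [-0.   -0.01 -0.05] t 36.15 pos [ 0.6088 -0.0035  0.1769] F [ 0.4 -0.5 -0.1] open 1.0 grip 0.0
[ 0.44870248 -0.29639444  0.05153085] 179
```

View pics/ring.png

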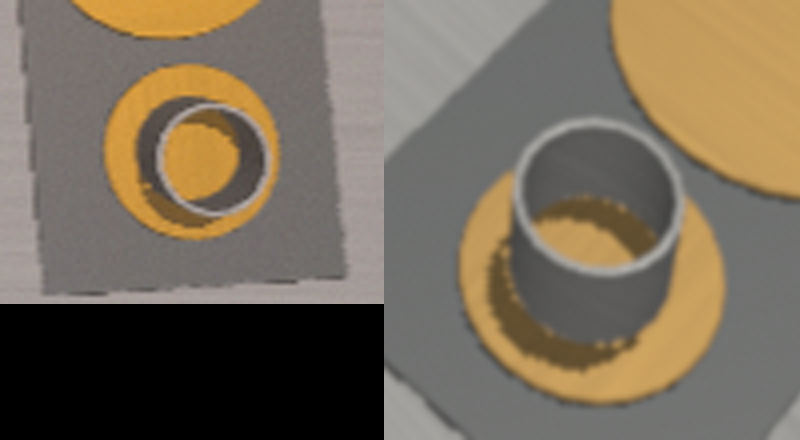

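```bash
python3 -c "
from h import *
f=lambda U,V,u,v:((U+.5)/4-.5+u,(V+.5)/4-.5+v)
print(onz('top',*f(214,159,420,290),.052),onz('top',*f(192,152,420,290),.007))
print(onz('side',*f(600-384,196,330,370),.052),onz('side',*f(592-384,284,330,370),.007))
"
```

```text
[ 0.44854665 -0.29744744  0.052     ] [ 0.44734262 -0.29889279  0.007     ]
[ 0.44707002 -0.29936264  0.052     ] [ 0.44294114 -0.30349027  0.007     ]
```

The ring stands upright on the small board, with its rim at (214,159) and the board's centre at (192,152). It's within about 2–3 mm of centre, which is close enough. Next I'll return the shaker.

Emit:
apply_moves --rows '[{"x": -1.5, "y": 0, "z": 25, "rx": 0, "ry": 0, "rz": 0, "claw": 0}, {"x": -1.5, "y": 0, "z": 60, "rx": 0, "ry": 0, "rz": 0, "claw": 0}, {"x": -1.5, "y": 0, "z": 90, "rx": 0, "ry": 0, "rz": 0, "claw": 0}, {"x": -1.5, "y": 0, "z": 108, "rx": 0, "ry": 0, "rz": 0, "claw": 0}, {"x": -1.5, "y": 0, "z": 115, "rx": 0, "ry": 0, "rz": 0, "claw": 0}, {"x": -1.5, "y": 0, "z": 115, "rx": 0, "ry": 0, "rz": 0, "claw": 0}, {"x": -1.5, "y": 0, "z": 115, "rx": 0, "ry": 0, "rz": 0, "claw": 0}, {"x": -1.5, "y": 0, "z": 115, "rx": 0, "ry": 0, "rz": 0, "claw": 0}]'

```text
time_s: 37.25
position: [0.6116, -0.0021, 0.0627]
tcp_rot: [[-0.993, -0.118, 0.002], [-0.118, 0.993, -0.0], [-0.002, -0.001, -1.0]]
force: [-0.1, -0.5, -0.7]
opening: 1.0
grasp_force: 0.0
```

```bash
python3 -c "
from h import *
go(.6104,-.0033,.0593,7)
"
```

```text
d [ 1.3 -1.   3.4] r [-0.01  0.02 -0.03] t 37.25 pos [ 0.6116 -0.0021  0.0627] F [-0.1 -0.5 -0.7] open 1.0 grip 0.0
```

Emit:
apply_moves --rows '[{"x": 1, "y": -1, "z": 3, "rx": 0, "ry": 0, "rz": 0, "claw": 0}, {"x": 1, "y": -1, "z": 3, "rx": 0, "ry": 0, "rz": 0, "claw": 255}, {"x": 1, "y": -1, "z": 3, "rx": 0, "ry": 0, "rz": 0, "claw": 255}, {"x": 1, "y": -1, "z": 3, "rx": 0, "ry": 0, "rz": 0, "claw": 255}, {"x": 1, "y": -1, "z": 3, "rx": 0, "ry": 0, "rz": 0, "claw": 255}, {"x": 1, "y": -1, "z": 3, "rx": 0, "ry": 0, "rz": 0, "claw": 255}, {"x": 1, "y": -1, "z": 3, "rx": 0, "ry": 0, "rz": 0, "claw": 255}, {"x": 1, "y": -1, "z": 3, "rx": 0, "ry": 0, "rz": 0, "claw": 255}]'

```text
time_s: 38.25
position: [0.6101, -0.0033, 0.0587]
tcp_rot: [[-0.993, -0.118, 0.0], [-0.118, 0.993, -0.0], [-0.0, -0.0, -1.0]]
force: [0.2, -0.3, 0.2]
opening: 0.608
grasp_force: 29.9
```

```bash
python3 -c "
from h import *
go(.5323,.3576,.205,7)
"
```

```text
d [  34.5  367.6 -146.4] r [-0.    0.   -0.03] t 38.25 pos [ 0.6101 -0.0033  0.0587] F [ 0.2 -0.3  0.2] open 0.608 grip 29.9
```

Emit:
apply_moves --rows '[{"x": 0, "y": 0, "z": -10, "rx": 0, "ry": 0, "rz": 0, "claw": 255}, {"x": 0, "y": 0, "z": -35, "rx": 0, "ry": 0, "rz": 0, "claw": 255}, {"x": 0, "y": 0, "z": -70, "rx": 0, "ry": 0, "rz": 0, "claw": 255}, {"x": 0, "y": 0, "z": -105, "rx": 0, "ry": 0, "rz": 0, "claw": 255}, {"x": 0, "y": 0, "z": -132, "rx": 0, "ry": 0, "rz": 0, "claw": 255}, {"x": 1, "y": 8, "z": -146, "rx": 0, "ry": 0, "rz": 0, "claw": 255}, {"x": 3, "y": 32, "z": -146, "rx": 0, "ry": 0, "rz": 0, "claw": 255}, {"x": 7, "y": 72, "z": -146, "rx": 0, "ry": 0, "rz": 0, "claw": 255}, {"x": 11, "y": 120, "z": -146, "rx": 0, "ry": 0, "rz": 0, "claw": 255}, {"x": 16, "y": 170, "z": -146, "rx": 0, "ry": 0, "rz": 0, "claw": 255}]'

```text
time_s: 39.5
position: [0.5725, 0.1654, 0.2039]
tcp_rot: [[-0.993, -0.118, -0.002], [-0.118, 0.993, 0.0], [0.002, 0.001, -1.0]]
force: [0.6, 0.6, -2.1]
opening: 0.609
grasp_force: 29.9
```

```bash
python3 -c "
from h import *
go(.5321,.3576,.205,7)
"
```

```text
d [ 17.5 195.6  -1. ] r [ 0.01 -0.02 -0.04] t 39.5 pos [0.5725 0.1654 0.2039] F [ 0.6  0.6 -2.1] open 0.609 grip 29.9
```

Emit:
apply_moves --rows '[{"x": 4, "y": 48, "z": -1, "rx": 0, "ry": 0, "rz": 0, "claw": 255}, {"x": 9, "y": 98, "z": -1, "rx": 0, "ry": 0, "rz": 0, "claw": 255}, {"x": 13, "y": 146, "z": -1, "rx": 0, "ry": 0, "rz": 0, "claw": 255}, {"x": 16, "y": 181, "z": 0, "rx": 0, "ry": 0, "rz": 0, "claw": 255}, {"x": 17.5, "y": 195, "z": 15, "rx": 0, "ry": 0, "rz": 0, "claw": 255}, {"x": 17.5, "y": 195, "z": 45, "rx": 0, "ry": 0, "rz": 0, "claw": 255}, {"x": 17.5, "y": 195, "z": 80, "rx": 0, "ry": 0, "rz": 0, "claw": 255}, {"x": 17.5, "y": 195, "z": 110, "rx": 0, "ry": 0, "rz": 0, "claw": 255}, {"x": 17.5, "y": 195, "z": 128, "rx": 0, "ry": 0, "rz": 0, "claw": 255}, {"x": 17.5, "y": 195, "z": 132, "rx": 0, "ry": 0, "rz": 0, "claw": 255}]'

```text
time_s: 40.75
position: [0.5325, 0.3543, 0.0708]
tcp_rot: [[-0.993, -0.118, -0.003], [-0.118, 0.993, -0.002], [0.004, -0.001, -1.0]]
force: [-1.6, -0.1, -2.6]
opening: 0.608
grasp_force: 29.9
```

Emit:
apply_moves --rows '[{"x": 0, "y": 0, "z": 0, "rx": 0, "ry": 0, "rz": 0, "claw": 255}, {"x": 0, "y": 0, "z": 0, "rx": 0, "ry": 0, "rz": 0, "claw": 255}, {"x": 0, "y": 0, "z": 0, "rx": 0, "ry": 0, "rz": 0, "claw": 255}]'

```text
time_s: 41.12
position: [0.5343, 0.3556, 0.0738]
tcp_rot: [[-0.993, -0.118, 0.002], [-0.118, 0.993, 0.001], [-0.002, 0.001, -1.0]]
force: [-0.2, 0.3, -3.3]
opening: 0.609
grasp_force: 29.9
```

```bash
python3 -c "
from h import *
go(.5321,.3576,.0587,7)
"
```

```text
d [ 1.9  2.2 15.1] r [ 0.01  0.02 -0.03] t 41.125 pos [0.5343 0.3556 0.0738] F [-0.2  0.3 -3.3] open 0.609 grip 29.9
```

Emit:
apply_moves --rows '[{"x": 1, "y": 1, "z": 4, "rx": 0, "ry": 0, "rz": 0, "claw": 255}, {"x": 1.8, "y": 2, "z": 8, "rx": 0, "ry": 0, "rz": 0, "claw": 255}, {"x": 1.8, "y": 2, "z": 11, "rx": 0, "ry": 0, "rz": 0, "claw": 255}, {"x": 1.8, "y": 2, "z": 12, "rx": 0, "ry": 0, "rz": 0, "claw": 255}, {"x": 1.8, "y": 2, "z": 12, "rx": 0, "ry": 0, "rz": 0, "claw": 255}, {"x": 1.8, "y": 2, "z": 12, "rx": 0, "ry": 0, "rz": 0, "claw": 255}]'

```text
time_s: 41.88
position: [0.5317, 0.3571, 0.0607]
tcp_rot: [[-0.993, -0.118, 0.0], [-0.118, 0.993, 0.0], [-0.0, 0.0, -1.0]]
force: [0.2, 0.1, -2.1]
opening: 0.612
grasp_force: 29.9
```

```bash
python3 -c "
from h import *
go(.5321,.3576,.0587,7)
"
```

```text
d [-0.5  0.5  2. ] r [ 0.    0.   -0.04] t 41.875 pos [0.5317 0.3571 0.0607] F [ 0.2  0.1 -2.1] open 0.612 grip 29.9
```

Emit:
apply_moves --rows '[{"x": -0.5, "y": 0.5, "z": 1, "rx": 0, "ry": 0, "rz": 0, "claw": 255}, {"x": -0.5, "y": 0.5, "z": 1.7, "rx": 0, "ry": 0, "rz": 0, "claw": 255}, {"x": -0.5, "y": 0.5, "z": 2.2, "rx": 0, "ry": 0, "rz": 0, "claw": 255}, {"x": -0.5, "y": 0.5, "z": 2.2, "rx": 0, "ry": 0, "rz": 0, "claw": 255}]'

```text
time_s: 42.38
position: [0.5321, 0.3576, 0.0587]
tcp_rot: [[-0.993, -0.118, 0.0], [-0.118, 0.993, 0.0], [-0.0, 0.0, -1.0]]
force: [0.2, 0.1, -0.4]
opening: 0.609
grasp_force: 29.9
```

Emit:
apply_moves --rows '[{"x": 0, "y": 0, "z": 0.4, "rx": 0, "ry": 0, "rz": 0, "claw": 255}, {"x": 0, "y": 0, "z": 0.4, "rx": 0, "ry": 0, "rz": 0, "claw": 0}, {"x": 0, "y": 0, "z": 0.4, "rx": 0, "ry": 0, "rz": 0, "claw": 0}, {"x": 0, "y": 0, "z": 0.4, "rx": 0, "ry": 0, "rz": 0, "claw": 0}, {"x": 0, "y": 0, "z": 0.4, "rx": 0, "ry": 0, "rz": 0, "claw": 0}, {"x": 0, "y": 0, "z": 0.4, "rx": 0, "ry": 0, "rz": 0, "claw": 0}, {"x": 0, "y": 0, "z": -20, "rx": 0, "ry": 0, "rz": 0, "claw": 0}, {"x": 0, "y": 0, "z": -55, "rx": 0, "ry": 0, "rz": 0, "claw": 0}, {"x": 0, "y": 0, "z": -100, "rx": 0, "ry": 0, "rz": 0, "claw": 0}, {"x": 0, "y": 0, "z": -125, "rx": 0, "ry": 0, "rz": 0, "claw": 0}]'

```text
time_s: 43.62
position: [0.533, 0.3581, 0.1861]
tcp_rot: [[-0.993, -0.118, 0.003], [-0.118, 0.993, 0.001], [-0.004, 0.001, -1.0]]
force: [0.4, 0.1, -0.1]
opening: 0.997
grasp_force: 0.0
```

```bash
python3 -c "
from h import *
go(.526,-.0113,.178,6.8)
"
```

```text
d [  50.7 -366.     7.5] r [ 0.01  0.03 -0.  ] t 43.625 pos [0.533  0.3581 0.1861] F [ 0.4  0.1 -0.1] open 0.997 grip 0.0
```

Emit:
apply_moves --rows '[{"x": 4, "y": -27, "z": 5, "rx": 0, "ry": 0, "rz": 0, "claw": 0}, {"x": 11, "y": -78, "z": 5, "rx": 0, "ry": 0, "rz": 0, "claw": 0}, {"x": 18, "y": -132, "z": 5, "rx": 0, "ry": 0, "rz": 0, "claw": 0}, {"x": 26, "y": -186, "z": 5, "rx": 0, "ry": 0, "rz": 0, "claw": 0}, {"x": 33, "y": -240, "z": 5, "rx": 0, "ry": 0, "rz": 0, "claw": 0}, {"x": 41, "y": -294, "z": 5, "rx": 0, "ry": 0, "rz": 0, "claw": 0}, {"x": 47, "y": -342, "z": 5, "rx": 0, "ry": 0, "rz": 0, "claw": 0}, {"x": 51, "y": -366, "z": 5, "rx": 0, "ry": 0, "rz": 0, "claw": 0}, {"x": 51, "y": -366, "z": 5, "rx": 0, "ry": 0, "rz": 0, "claw": 0}, {"x": 51, "y": -366, "z": 5, "rx": 0, "ry": 0, "rz": 0, "claw": 0}]'

```text
time_s: 44.88
position: [0.5245, -0.0113, 0.1784]
tcp_rot: [[-0.993, -0.118, -0.0], [-0.118, 0.993, 0.0], [0.0, 0.001, -1.0]]
force: [-0.4, 0.3, 1.0]
opening: 1.001
grasp_force: 0.0
```

```bash
python3 -c "
from h import *
go(.526,-.0113,.053,6.8)
"
```

```text
d [ -1.5  -0.3 125.4] r [ 0. -0. -0.] t 44.875 pos [ 0.5245 -0.0113  0.1784] F [-0.4  0.3  1. ] open 1.001 grip 0.0
```

Emit:
apply_moves --rows '[{"x": -1, "y": 0, "z": 25, "rx": 0, "ry": 0, "rz": 0, "claw": 0}, {"x": -1, "y": 0, "z": 60, "rx": 0, "ry": 0, "rz": 0, "claw": 0}, {"x": -1, "y": 0, "z": 92, "rx": 0, "ry": 0, "rz": 0, "claw": 0}, {"x": -1, "y": 0, "z": 114, "rx": 0, "ry": 0, "rz": 0, "claw": 0}, {"x": -1, "y": 0, "z": 123, "rx": 0, "ry": 0, "rz": 0, "claw": 0}, {"x": -1, "y": 0, "z": 123, "rx": 0, "ry": 0, "rz": 0, "claw": 0}, {"x": -1, "y": 0, "z": 123, "rx": 0, "ry": 0, "rz": 0, "claw": 0}, {"x": -1, "y": 0, "z": 123, "rx": 0, "ry": 0, "rz": 0, "claw": 0}]'

```text
time_s: 45.88
position: [0.5263, -0.0118, 0.0564]
tcp_rot: [[-0.993, -0.118, 0.002], [-0.118, 0.993, -0.0], [-0.002, -0.001, -1.0]]
force: [-0.5, 0.8, 0.8]
opening: 1.002
grasp_force: 0.0
```

```bash
python3 -c "
from h import *
go(.526,-.0113,.053,6.8)
"
```

```text
d [0.3 0.5 3.4] r [-0.01  0.02  0.  ] t 45.875 pos [ 0.5263 -0.0118  0.0564] F [-0.5  0.8  0.8] open 1.002 grip 0.0
```

Emit:
apply_moves --rows '[{"x": 0, "y": 0.5, "z": 3, "rx": 0, "ry": 0, "rz": 0, "claw": 0}, {"x": 0, "y": 0.5, "z": 3, "rx": 0, "ry": 0, "rz": 0, "claw": 255}, {"x": 0, "y": 0.5, "z": 3, "rx": 0, "ry": 0, "rz": 0, "claw": 255}, {"x": 0, "y": 0.5, "z": 3, "rx": 0, "ry": 0, "rz": 0, "claw": 255}, {"x": 0, "y": 0.5, "z": 3, "rx": 0, "ry": 0, "rz": 0, "claw": 255}, {"x": 0, "y": 0.5, "z": 3, "rx": 0, "ry": 0, "rz": 0, "claw": 255}, {"x": 0, "y": 0.5, "z": 3, "rx": 0, "ry": 0, "rz": 0, "claw": 255}, {"x": 0, "y": 0.5, "z": 3, "rx": 0, "ry": 0, "rz": 0, "claw": 255}]'

```text
time_s: 46.88
position: [0.5256, -0.0114, 0.0524]
tcp_rot: [[-0.993, -0.118, 0.0], [-0.118, 0.993, -0.0], [-0.0, -0.0, -1.0]]
force: [0.2, -1.5, -0.1]
opening: 0.558
grasp_force: 29.9
```

```bash
python3 -c "
from h import *
go(.5464,.2345,.2,12.8)
"
```

```text
d [ -49.7  241.7 -147.6] r [-0.  0. -1.] t 46.875 pos [ 0.5256 -0.0114  0.0524] F [ 0.2 -1.5 -0.1] open 0.558 grip 29.9
```

Emit:
apply_moves --rows '[{"x": 0, "y": 0, "z": -10, "rx": 0, "ry": 0, "rz": 0, "claw": 255}, {"x": 0, "y": 0, "z": -35, "rx": 0, "ry": 0, "rz": 0, "claw": 255}, {"x": 0, "y": 0, "z": -70, "rx": 0, "ry": 0, "rz": 0, "claw": 255}, {"x": 0, "y": 0, "z": -105, "rx": 0, "ry": 0, "rz": 0, "claw": 255}, {"x": 0, "y": 0, "z": -134, "rx": 0, "ry": 0, "rz": 0, "claw": 255}, {"x": -2, "y": 8, "z": -147, "rx": 0, "ry": 0, "rz": -0.2, "claw": 255}, {"x": -7, "y": 35, "z": -147, "rx": 0, "ry": 0, "rz": -0.4, "claw": 255}, {"x": -15, "y": 75, "z": -147, "rx": 0, "ry": 0, "rz": -0.6, "claw": 255}, {"x": -25, "y": 120, "z": -147, "rx": 0, "ry": 0, "rz": -0.8, "claw": 255}, {"x": -34, "y": 165, "z": -147, "rx": 0, "ry": 0, "rz": -1, "claw": 255}]'

```text
time_s: 48.12
position: [0.5389, 0.1585, 0.1986]
tcp_rot: [[-0.975, -0.223, -0.002], [-0.223, 0.975, 0.0], [0.002, 0.001, -1.0]]
force: [1.2, -0.3, -2.3]
opening: 0.559
grasp_force: 29.9
```

```bash
python3 -c "
from h import *
go(.546,.2345,.2,12.8)
"
```

```text
d [-23.9  72.5  -1.4] r [ 0.01 -0.02  0.01] t 48.125 pos [0.5389 0.1585 0.1986] F [ 1.2 -0.3 -2.3] open 0.559 grip 29.9
```

Emit:
apply_moves --rows '[{"x": -11, "y": 35, "z": 0, "rx": 0, "ry": 0, "rz": 0, "claw": 255}, {"x": -20, "y": 62, "z": 0, "rx": 0, "ry": 0, "rz": 0, "claw": 255}, {"x": -24, "y": 72.5, "z": 8, "rx": 0, "ry": 0, "rz": 0, "claw": 255}, {"x": -24, "y": 72.5, "z": 35, "rx": 0, "ry": 0, "rz": 0, "claw": 255}, {"x": -24, "y": 72.5, "z": 70, "rx": 0, "ry": 0, "rz": 0, "claw": 255}, {"x": -24, "y": 72.5, "z": 105, "rx": 0, "ry": 0, "rz": 0, "claw": 255}, {"x": -24, "y": 72.5, "z": 126, "rx": 0, "ry": 0, "rz": 0, "claw": 255}, {"x": -24, "y": 72.5, "z": 134, "rx": 0, "ry": 0, "rz": 0, "claw": 255}, {"x": -24, "y": 72.5, "z": 134, "rx": 0, "ry": 0, "rz": 0, "claw": 255}, {"x": -24, "y": 72.5, "z": 134, "rx": 0, "ry": 0, "rz": 0, "claw": 255}]'

```text
time_s: 49.38
position: [0.5479, 0.2327, 0.0663]
tcp_rot: [[-0.975, -0.221, 0.002], [-0.221, 0.975, 0.0], [-0.002, -0.0, -1.0]]
force: [0.3, 0.5, -1.8]
opening: 0.557
grasp_force: 30.0
```

Emit:
apply_moves --rows '[{"x": 0, "y": 0, "z": 0, "rx": 0, "ry": 0, "rz": 0, "claw": 255}]'

```text
time_s: 49.5
position: [0.5479, 0.2328, 0.0665]
tcp_rot: [[-0.975, -0.221, 0.002], [-0.221, 0.975, 0.0], [-0.002, -0.0, -1.0]]
force: [0.6, 0.0, -3.2]
opening: 0.557
grasp_force: 30.0
```

```bash
python3 -c "
from h import *
go(.546,.2345,.0524,12.8)
"
```

```text
d [ 1.5  2.1 14.1] r [-0.    0.02 -0.  ] t 49.5 pos [0.5479 0.2328 0.0665] F [ 0.6  0.  -3.2] open 0.557 grip 30.0
```

Emit:
apply_moves --rows '[{"x": 0.7, "y": 1, "z": 4, "rx": 0, "ry": 0, "rz": 0, "claw": 255}, {"x": 1.2, "y": 2, "z": 8, "rx": 0, "ry": 0, "rz": 0, "claw": 255}, {"x": 1.2, "y": 2, "z": 10.5, "rx": 0, "ry": 0, "rz": 0, "claw": 255}, {"x": 1.2, "y": 2, "z": 11.5, "rx": 0, "ry": 0, "rz": 0, "claw": 255}, {"x": 1.2, "y": 2, "z": 11.5, "rx": 0, "ry": 0, "rz": 0, "claw": 255}, {"x": 1.2, "y": 2, "z": 11.5, "rx": 0, "ry": 0, "rz": 0, "claw": 255}]'

```text
time_s: 50.25
position: [0.5457, 0.2343, 0.054]
tcp_rot: [[-0.975, -0.221, 0.0], [-0.221, 0.975, 0.0], [-0.0, -0.0, -1.0]]
force: [-0.2, -0.3, -3.3]
opening: 0.559
grasp_force: 30.0
```

```bash
python3 -c "
from h import *
go(.546,.2345,.0524,12.8)
"
```

```text
d [-0.4  0.1  1.6] r [-0.  0. -0.] t 50.25 pos [0.5457 0.2343 0.054 ] F [-0.2 -0.3 -3.3] open 0.559 grip 30.0
```

Emit:
apply_moves --rows '[{"x": -0.4, "y": 0, "z": 1, "rx": 0, "ry": 0, "rz": 0, "claw": 255}, {"x": -0.4, "y": 0, "z": 1.7, "rx": 0, "ry": 0, "rz": 0, "claw": 255}, {"x": -0.4, "y": 0, "z": 2, "rx": 0, "ry": 0, "rz": 0, "claw": 255}, {"x": -0.4, "y": 0, "z": 2, "rx": 0, "ry": 0, "rz": 0, "claw": 255}]'

```text
time_s: 50.75
position: [0.5461, 0.2344, 0.0524]
tcp_rot: [[-0.975, -0.221, 0.001], [-0.221, 0.975, 0.0], [-0.001, -0.0, -1.0]]
force: [-0.6, -0.3, 1.8]
opening: 0.559
grasp_force: 30.0
```

In contact. Release and rise.

Emit:
apply_moves --rows '[{"x": 0, "y": 0, "z": 0, "rx": 0, "ry": 0, "rz": 0, "claw": 0}, {"x": 0, "y": 0, "z": 0, "rx": 0, "ry": 0, "rz": 0, "claw": 0}, {"x": 0, "y": 0, "z": 0, "rx": 0, "ry": 0, "rz": 0, "claw": 0}, {"x": 0, "y": 0, "z": 0, "rx": 0, "ry": 0, "rz": 0, "claw": 0}, {"x": 0, "y": 0, "z": 0, "rx": 0, "ry": 0, "rz": 0, "claw": 0}, {"x": 0, "y": 0, "z": -15, "rx": 0, "ry": 0, "rz": 0, "claw": 0}, {"x": 0, "y": 0, "z": -45, "rx": 0, "ry": 0, "rz": 0, "claw": 0}, {"x": 0, "y": 0, "z": -85, "rx": 0, "ry": 0, "rz": 0, "claw": 0}, {"x": 0, "y": 0, "z": -125, "rx": 0, "ry": 0, "rz": 0, "claw": 0}, {"x": 0, "y": 0, "z": -132, "rx": 0, "ry": 0, "rz": 0, "claw": 0}]'

```text
time_s: 52.0
position: [0.5481, 0.235, 0.1882]
tcp_rot: [[-0.975, -0.222, 0.008], [-0.222, 0.975, 0.002], [-0.008, -0.0, -1.0]]
force: [-0.3, -0.8, -0.3]
opening: 0.999
grasp_force: 0.0
```

```bash
python3 -c "
from h import *
go(.4414,-.0214,.187,7.1)
"
```

```text
d [ 160.9 -226.4   -0. ] r [0.   0.08 0.95] t 52.0 pos [0.5481 0.235  0.1882] F [-0.3 -0.8 -0.3] open 0.999 grip 0.0
```

Emit:
apply_moves --rows '[{"x": 16, "y": -22, "z": 0, "rx": 0, "ry": 0, "rz": 0.3, "claw": 0}, {"x": 44, "y": -62, "z": 0, "rx": 0, "ry": 0, "rz": 0.6, "claw": 0}, {"x": 76, "y": -107, "z": 0, "rx": 0, "ry": 0, "rz": 0.95, "claw": 0}, {"x": 108, "y": -152, "z": 0, "rx": 0, "ry": 0, "rz": 0.95, "claw": 0}, {"x": 138, "y": -194, "z": 0, "rx": 0, "ry": 0, "rz": 0.95, "claw": 0}, {"x": 157, "y": -220, "z": 0, "rx": 0, "ry": 0, "rz": 0.95, "claw": 0}, {"x": 160, "y": -226, "z": 0, "rx": 0, "ry": 0, "rz": 0.95, "claw": 0}, {"x": 160, "y": -226, "z": 0, "rx": 0, "ry": 0, "rz": 0.95, "claw": 0}, {"x": 160, "y": -226, "z": 0, "rx": 0, "ry": 0, "rz": 0.95, "claw": 0}]'

```text
time_s: 53.12
position: [0.4403, -0.0206, 0.1839]
tcp_rot: [[-0.992, -0.125, 0.0], [-0.125, 0.992, 0.0], [-0.0, 0.0, -1.0]]
force: [0.5, 0.7, 0.2]
opening: 1.002
grasp_force: 0.0
```

```bash
python3 -c "
from h import *
go(.4414,-.0214,.0736,7.1)
"
```

```text
d [ -0.9  -1.  110.3] r [0.   0.   0.01] t 53.125 pos [ 0.4403 -0.0206  0.1839] F [0.5 0.7 0.2] open 1.002 grip 0.0
```

Emit:
apply_moves --rows '[{"x": -0.5, "y": -0.5, "z": 25, "rx": 0, "ry": 0, "rz": 0, "claw": 0}, {"x": -0.5, "y": -0.5, "z": 55, "rx": 0, "ry": 0, "rz": 0, "claw": 0}, {"x": -0.5, "y": -0.5, "z": 82, "rx": 0, "ry": 0, "rz": 0, "claw": 0}, {"x": -0.5, "y": -0.5, "z": 98, "rx": 0, "ry": 0, "rz": 0, "claw": 0}, {"x": -0.5, "y": -0.5, "z": 106, "rx": 0, "ry": 0, "rz": 0, "claw": 0}, {"x": -0.5, "y": -0.5, "z": 107, "rx": 0, "ry": 0, "rz": 0, "claw": 0}, {"x": -0.5, "y": -0.5, "z": 107, "rx": 0, "ry": 0, "rz": 0, "claw": 0}, {"x": -0.5, "y": -0.5, "z": 107, "rx": 0, "ry": 0, "rz": 0, "claw": 0}]'

```text
time_s: 54.12
position: [0.441, -0.0219, 0.0775]
tcp_rot: [[-0.992, -0.124, 0.001], [-0.124, 0.992, -0.0], [-0.001, -0.001, -1.0]]
force: [-0.0, -0.3, -1.1]
opening: 1.002
grasp_force: 0.0
```

```bash
python3 -c "
from h import *
go(.4414,-.0214,.0736,7.1)
"
```

```text
d [-0.5  0.4  3.9] r [-0.01  0.01  0.  ] t 54.125 pos [ 0.441  -0.0219  0.0775] F [-0.  -0.3 -1.1] open 1.002 grip 0.0
```

Emit:
apply_moves --rows '[{"x": -0.5, "y": 0.4, "z": 3, "rx": 0, "ry": 0, "rz": 0, "claw": 0}, {"x": -0.5, "y": 0.4, "z": 3, "rx": 0, "ry": 0, "rz": 0, "claw": 255}, {"x": -0.5, "y": 0.4, "z": 3, "rx": 0, "ry": 0, "rz": 0, "claw": 255}, {"x": -0.5, "y": 0.4, "z": 3, "rx": 0, "ry": 0, "rz": 0, "claw": 255}, {"x": -0.5, "y": 0.4, "z": 3, "rx": 0, "ry": 0, "rz": 0, "claw": 255}, {"x": -0.5, "y": 0.4, "z": 3, "rx": 0, "ry": 0, "rz": 0, "claw": 255}, {"x": -0.5, "y": 0.4, "z": 3, "rx": 0, "ry": 0, "rz": 0, "claw": 255}, {"x": -0.5, "y": 0.4, "z": 3, "rx": 0, "ry": 0, "rz": 0, "claw": 255}]'

```text
time_s: 55.12
position: [0.441, -0.0214, 0.074]
tcp_rot: [[-0.992, -0.124, 0.0], [-0.124, 0.992, -0.0], [-0.0, -0.0, -1.0]]
force: [-0.4, 0.4, 0.2]
opening: 0.564
grasp_force: 30.0
```

```bash
python3 -c "
from h import *
go(.4785,.2876,.215,7.1)
"
```

```text
d [ -75.4  302.  -141.1] r [-0.  0. -0.] t 55.125 pos [ 0.441  -0.0214  0.074 ] F [-0.4  0.4  0.2] open 0.564 grip 30.0
```

Emit:
apply_moves --rows '[{"x": 0, "y": 0, "z": -10, "rx": 0, "ry": 0, "rz": 0, "claw": 255}, {"x": 0, "y": 0, "z": -35, "rx": 0, "ry": 0, "rz": 0, "claw": 255}, {"x": 0, "y": 0, "z": -70, "rx": 0, "ry": 0, "rz": 0, "claw": 255}, {"x": 0, "y": 0, "z": -105, "rx": 0, "ry": 0, "rz": 0, "claw": 255}, {"x": 0, "y": 0, "z": -130, "rx": 0, "ry": 0, "rz": 0, "claw": 255}, {"x": -2, "y": 8, "z": -141, "rx": 0, "ry": 0, "rz": 0, "claw": 255}, {"x": -8, "y": 32, "z": -141, "rx": 0, "ry": 0, "rz": 0, "claw": 255}, {"x": -18, "y": 72, "z": -141, "rx": 0, "ry": 0, "rz": 0, "claw": 255}, {"x": -30, "y": 120, "z": -141, "rx": 0, "ry": 0, "rz": 0, "claw": 255}, {"x": -42, "y": 168, "z": -141, "rx": 0, "ry": 0, "rz": 0, "claw": 255}]'

```text
time_s: 56.38
position: [0.461, 0.1523, 0.2143]
tcp_rot: [[-0.992, -0.123, -0.002], [-0.123, 0.992, 0.0], [0.002, 0.0, -1.0]]
force: [0.8, -0.3, -1.7]
opening: 0.563
grasp_force: 30.0
```

```bash
python3 -c "
from h import *
go(.4782,.2876,.215,7.1)
"
```

```text
d [-33.7 132.1  -0.7] r [ 0.   -0.02 -0.  ] t 56.375 pos [0.461  0.1523 0.2143] F [ 0.8 -0.3 -1.7] open 0.563 grip 30.0
```

Emit:
apply_moves --rows '[{"x": -12, "y": 48, "z": 0, "rx": 0, "ry": 0, "rz": 0, "claw": 255}, {"x": -23, "y": 90, "z": 0, "rx": 0, "ry": 0, "rz": 0, "claw": 255}, {"x": -31, "y": 120, "z": 0, "rx": 0, "ry": 0, "rz": 0, "claw": 255}, {"x": -33.5, "y": 132, "z": 8, "rx": 0, "ry": 0, "rz": 0, "claw": 255}, {"x": -33.5, "y": 132, "z": 35, "rx": 0, "ry": 0, "rz": 0, "claw": 255}, {"x": -33.5, "y": 132, "z": 70, "rx": 0, "ry": 0, "rz": 0, "claw": 255}, {"x": -33.5, "y": 132, "z": 100, "rx": 0, "ry": 0, "rz": 0, "claw": 255}, {"x": -33.5, "y": 132, "z": 121, "rx": 0, "ry": 0, "rz": 0, "claw": 255}, {"x": -33.5, "y": 132, "z": 128, "rx": 0, "ry": 0, "rz": 0, "claw": 255}, {"x": -33.5, "y": 132, "z": 128, "rx": 0, "ry": 0, "rz": 0, "claw": 255}]'

```text
time_s: 57.62
position: [0.4784, 0.2851, 0.0864]
tcp_rot: [[-0.992, -0.123, -0.002], [-0.123, 0.992, -0.001], [0.002, -0.0, -1.0]]
force: [-0.0, -0.1, -2.1]
opening: 0.568
grasp_force: 30.0
```

Emit:
apply_moves --rows '[{"x": 0, "y": 0, "z": 0, "rx": 0, "ry": 0, "rz": 0, "claw": 255}, {"x": 0, "y": 0, "z": 0, "rx": 0, "ry": 0, "rz": 0, "claw": 255}]'

```text
time_s: 57.88
position: [0.4794, 0.2859, 0.0879]
tcp_rot: [[-0.992, -0.123, 0.002], [-0.123, 0.992, 0.001], [-0.002, 0.0, -1.0]]
force: [0.5, -0.5, -1.6]
opening: 0.565
grasp_force: 30.0
```

```bash
python3 -c "
from h import *
go(.4782,.2876,.074,7.1)
"
```

```text
d [ 1.   1.9 13.9] r [ 0.    0.02 -0.  ] t 57.875 pos [0.4794 0.2859 0.0879] F [ 0.5 -0.5 -1.6] open 0.565 grip 30.0
```

Emit:
apply_moves --rows '[{"x": 0.5, "y": 1, "z": 4, "rx": 0, "ry": 0, "rz": 0, "claw": 255}, {"x": 0.8, "y": 1.8, "z": 8, "rx": 0, "ry": 0, "rz": 0, "claw": 255}, {"x": 0.8, "y": 1.8, "z": 10.5, "rx": 0, "ry": 0, "rz": 0, "claw": 255}, {"x": 0.8, "y": 1.8, "z": 11.5, "rx": 0, "ry": 0, "rz": 0, "claw": 255}, {"x": 0.8, "y": 1.8, "z": 11.5, "rx": 0, "ry": 0, "rz": 0, "claw": 255}, {"x": 0.8, "y": 1.8, "z": 11.5, "rx": 0, "ry": 0, "rz": 0, "claw": 255}]'

```text
time_s: 58.62
position: [0.4779, 0.2873, 0.0755]
tcp_rot: [[-0.992, -0.123, 0.0], [-0.123, 0.992, 0.0], [-0.0, 0.0, -1.0]]
force: [0.1, 0.1, -2.1]
opening: 0.564
grasp_force: 30.0
```

```bash
python3 -c "
from h import *
go(.4782,.2876,.074,7.1)
"
```

```text
d [-0.3  0.2  1.5] r [ 0.  0. -0.] t 58.625 pos [0.4779 0.2873 0.0755] F [ 0.1  0.1 -2.1] open 0.564 grip 30.0
```

Emit:
apply_moves --rows '[{"x": -0.3, "y": 0.2, "z": 1, "rx": 0, "ry": 0, "rz": 0, "claw": 255}, {"x": -0.3, "y": 0.2, "z": 1.6, "rx": 0, "ry": 0, "rz": 0, "claw": 255}, {"x": -0.3, "y": 0.2, "z": 1.9, "rx": 0, "ry": 0, "rz": 0, "claw": 255}, {"x": -0.3, "y": 0.2, "z": 1.9, "rx": 0, "ry": 0, "rz": 0, "claw": 255}]'

```text
time_s: 59.12
position: [0.4783, 0.2876, 0.074]
tcp_rot: [[-0.992, -0.123, 0.0], [-0.123, 0.992, 0.0], [-0.0, 0.0, -1.0]]
force: [-0.2, -0.8, 3.2]
opening: 0.565
grasp_force: 30.0
```

Emit:
apply_moves --rows '[{"x": 0, "y": 0, "z": 0, "rx": 0, "ry": 0, "rz": 0, "claw": 0}, {"x": 0, "y": 0, "z": 0, "rx": 0, "ry": 0, "rz": 0, "claw": 0}, {"x": 0, "y": 0, "z": 0, "rx": 0, "ry": 0, "rz": 0, "claw": 0}, {"x": 0, "y": 0, "z": 0, "rx": 0, "ry": 0, "rz": 0, "claw": 0}, {"x": 0, "y": 0, "z": 0, "rx": 0, "ry": 0, "rz": 0, "claw": 0}, {"x": 0, "y": 0, "z": -20, "rx": 0, "ry": 0, "rz": 0, "claw": 0}, {"x": 0, "y": 0, "z": -50, "rx": 0, "ry": 0, "rz": 0, "claw": 0}, {"x": 0, "y": 0, "z": -90, "rx": 0, "ry": 0, "rz": 0, "claw": 0}, {"x": 0, "y": 0, "z": -125, "rx": 0, "ry": 0, "rz": 0, "claw": 0}, {"x": 0, "y": 0, "z": -140, "rx": 0, "ry": 0, "rz": 0, "claw": 0}]'

```text
time_s: 60.38
position: [0.479, 0.2879, 0.2156]
tcp_rot: [[-0.992, -0.124, 0.004], [-0.124, 0.992, 0.001], [-0.004, 0.001, -1.0]]
force: [-0.1, -0.2, -0.3]
opening: 0.998
grasp_force: 0.0
```

Emit:
apply_moves --rows '[{"x": 10, "y": -40, "z": 0, "rx": 0, "ry": 0, "rz": 0, "claw": 0}, {"x": 20, "y": -90, "z": 0, "rx": 0, "ry": 0, "rz": 0, "claw": 0}, {"x": 30, "y": -140, "z": 0, "rx": 0, "ry": 0, "rz": 0, "claw": 0}, {"x": 40, "y": -190, "z": 0, "rx": 0, "ry": 0, "rz": 0, "claw": 0}, {"x": 50, "y": -240, "z": 0, "rx": 0, "ry": 0, "rz": 0, "claw": 0}, {"x": 50, "y": -260, "z": 0, "rx": 0, "ry": 0, "rz": 0, "claw": 0}, {"x": 50, "y": -260, "z": 0, "rx": 0, "ry": 0, "rz": 0, "claw": 0}, {"x": 50, "y": -260, "z": 0, "rx": 0, "ry": 0, "rz": 0, "claw": 0}]'

```text
time_s: 61.38
position: [0.4601, 0.0241, 0.2131]
tcp_rot: [[-0.992, -0.124, -0.001], [-0.124, 0.992, 0.001], [0.001, 0.001, -1.0]]
force: [-0.2, -0.3, -0.5]
opening: 0.998
grasp_force: 0.0
```

```bash
python3 -c "
from h import *
t,e=capture('top');cv2.imwrite('pics/fin.png',t[...,::-1])
o=np.load('pics/top0.npz');P=cloud('top',e);Q=cloud('top',o['d'])
for nm,c,r,z0 in (('sh',(.532,.355),.045,.1),('tin',(.547,.234),.045,.112),('bot',(.478,.287),.04,.092)):
  for C in (Q,P):
    z=(np.hypot(C[...,0]-c[0],C[...,1]-c[1])<r)&(C[...,2]>z0)&(C[...,2]<.15)
    print(nm,C[z].mean(0).round(4),z.sum())
"
```

```text
sh [0.5323 0.3545 0.1116] 611
sh [0.5321 0.3548 0.1115] 617
tin [0.5471 0.2341 0.1198] 717
tin [0.5469 0.2348 0.1197] 720
bot [0.4791 0.284  0.1136] 564
bot [0.4793 0.2842 0.1137] 568
```

View pics/fin.png

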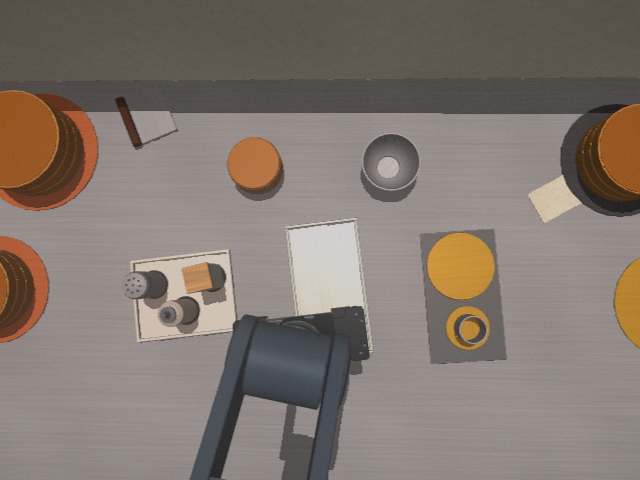

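The final picture shows the shaker (137,285), tin (197,277) and bottle (172,314) upright and within about 1 mm of where they started. The ring is on the small board (471,329), and the cake and bowl haven't moved.

```bash
python3 -c "
from rig import *
print(hand_in())"
```

```text
the job is handed in; nothing more can be done
None
```

I handed the job in at about 61 s: the ring stands upright on the small cake board, about 2–3 mm off its centre, and the bottle, shaker and tin are back upright within about 1 mm of where they started.

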